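Warm the tumblers on the timer plate and lay the coffee tray

ROBOT

A 6-joint arm with a two-finger parallel gripper is mounted at the origin on a cart in front of the work surface, level with it; the furniture and walls round the work are solid. World frame = base frame: x ahead of the robot, y to its left, z up, the work surface at z = 0. Lengths are in m, angles in rad, forces in N, time in s.
With the tool pointing down it reaches from about 0.425 to 1.125 m from the base axis. Payload 14.9 kg.
Tool frame: the origin (TCP) lies at the very end of the fingers, on their centre line; the grasp point (between the pads) lies 19 mm behind it (bot.grip_depth is the distance from the TCP to the grasp point, in m); z points along the fingers, y is the line along which they close (so a half turn about z gives the same grasp; the last joint's range is limited). The gripper opens to 91 mm and grips with 3 to 60 N. Pads are 32 mm wide; open, the fingers measure 118 mm over their backs; the gripper's body (76 mm by 178 mm) begins 60 mm behind the grasp point.
Start: joints at [-1.142, 0.379, 1.734, -0, 1.028, -0.033], TCP at [0.312, -0.627, 0.214] pointing down, gripper open.
Joint ranges: [-2.77, 2.77], [-0.74, 2.19], [0, 2.66], [-1.06, 4.2], [0.31, 2.87], [-3.08, 3.08]. Speed limits (rad/s): [1.89, 1.89, 2.39, 3.14, 3.14, 3.14].

INTERFACE

Orientations are given as a unit quaternion [w, x, y, z].
In Python, from workcell import monitor, get_image, calibration, bot, spot_in, regions_of, landmark_of gives the robot as it stands. The module is installed in compiled form; this text tells all that it offers.
- The arm moves only by the tool arm_command, never from a script. Its argument "moves" is a list of rows, each an object of numbers: "x", "y", "z": the shift along the tool's x, y, z in m; "wx", "wy", "wz": the turn, a rotation vector about the tool's x, y, z in degrees; "grip": the gripper command: -1 is shut, 1 is fully open, values between are in proportion. In form: [{"x": .., "y": .., "z": .., "wx": .., "wy": .., "wz": .., "grip": ..}, ...]. A call has 1 to 20 rows; each row shifts and turns the commanded pose from where the row before left it, along the tool's axes as they then stand; what a row does not reach is not made up. A row lasts 1/8 s, in which the tool goes at most 62.5 mm and 10.7 degrees, less where a joint would pass 70% of its speed; a pose out of reach is approached as far as the arm can. A call is refused whole if a number of a shift passes 0.0625 or a number of a turn 10.7, either way. A call with a gripper value outside its range is refused whole. The fingers move at their own pace and stop on an object; "grip_force" is the grip in N (left out, the last holds). Time passes only in rows, so rows that do not move let the fingers close. It gives the time, the measured TCP pose, the force, the opening and the grip force at its end, in the units of the state.
- monitor.get_obs(): the state, without advancing time (a new reading comes with each control period).
- get_image(name): name is "scene" or "top"; returns the picture (400x640x3 uint8, red, green, blue); there is no depth.
- calibration(name): a dict with "fx", "fy", "cx", "cy" (pixels), "D" ([k1, k2, p1, p2, k3] as OpenCV has them; the pictures are not rectified), "R" (3x3) and "t" (3): a world point X has camera coordinates R X + t. Camera axes: x right, y down, z forward; pixel columns grow to the right and rows downward; lengths in m; the calibration is good to about 2 mm. A picture is of the moment at which its call begins. calibration takes no time and is no camera call.
- bot.sign_off(): hands the job in; it is judged then, once.
Trained networks look in the newest picture that a camera, given by its name, has taken for a name from the list of things; names that differ only in an ending like _2 or _b are one class to them, and where a whole thing is asked for, a point or a joint stands for the part that bears it (a point fixed in the world has none). Each returns a list of dicts, best first, with "confidence" (0 to 1); they miss things now and then, are a little off and sometimes report something else, mostly with a low value. They report only what shows in the picture. A call takes as long as a camera call.
- spot_in(camera, name): "bbox" ([left, top, right, bottom] in pixels, round what is visible of it).
- regions_of(camera, name): "region" (400x640 bool, what is visible of it) and "bbox" ([left, top, right, bottom] in pixels, round what is visible of it).
- landmark_of(camera, name): "centre" ([column, row] in pixels: a listed point, or the origin of a listed thing).
The state is a dict: "time": time; "q": joint angles; "qvel": joint speeds; "joint_efforts": joint torques, N m; "tool_pos": TCP position; "tool_rot": TCP orientation; "ft_force": force on the tool from outside, world axes, zero at the start; "torque": the same for the moment, N m; "opening": opening from 0.0 (shut) to 1.0 (fully open); "finger_force": force on a finger pad.
Only numpy, scipy, OpenCV 4.12 (cv2) and the standard library are available. Lean on these libraries where they do the work, as an engineer would, in place of code of your own. Each camera call takes 0.05 s, during which the arm holds its last target. There are 200 camera calls.

TASK

The clean steel tumblers have come on the tray: warm them, then lay the tray. Stand every tumbler upright on an orange ring of its own on the warming plate, turn the plate's timer knob clockwise right to the stop and let go of it, and leave the tumblers there until the timer has run back to zero. At the end the tray must be laid as its liner is drawn: every tumbler upright on a grey round outline of its own, the jam jar upright on the green ring, the jam spoon on the spoon outline with its bowl where the bowl is drawn; leave the two spice jars where they stand.

Things in the scene. Friction and masses are not known exactly. Their poses are not given: they have to be found in the camera images.
- warmer: electric warming plate, fixed: a low box 212 by 212 by 26 mm high with a flush black glass top bearing three orange rings and a steel control corner with the timer knob at its near right. Origin: centre of its underside; x to the back, y to the left. Its yaw varies a little. A microwave oven stands behind it (front face at world x = 0.64 m, 340 mm high): do not swing out behind the plate
- ring_0 (a point): on the glass, 26 mm above the worktop: middle of the back left printed orange ring (72 mm across), where a tumbler may stand; axes as warmer. The rings are 105 mm (x) and 108 mm (y) apart
- ring_1 (a point): the same for the back right ring; the knob's axis is 113 mm in front of it (-x)
- ring_2 (a point): the same for the front left ring; the knob's axis is 117 mm to its right (-y)
- knob_grip (a point): point on the vertical axis of the timer knob at the height to grip, 55 mm above the worktop (knob top 69 mm, panel 26 mm). Black knob: an upright bar 44 mm long, 14 mm thick, 34 mm high on a 42 mm disc (disc top 37 mm above the worktop). At joint 0 the bar lies along the plate's x, its white pointer line at the -x end. The point turns with the knob, its x axis along the bar
- timer_knob (a joint): angle of the spring-return timer knob, rad: 0 = off (where its spring keeps it), grows as it is turned clockwise seen from above, solid stop at 1.4. It resists like a damper: about 0.13 N m at 0.5 rad/s, twice that at 1.1 rad/s. Let go at the stop it creeps back to 0 by itself in about 13 s (not while it is held)
- tray: rimless wooden serving tray (a flat board), fixed where it stands, 240 (x) by 258 (y) mm and 5 mm thick, with a brass loop handle at its left and right ends (17 mm high, sticking out 10 mm) and a white printed liner that shows where each thing goes. Origin: centre of its underside; x to the back, y to the left. Its yaw differs a little from start to start
- cup_spot_0 (a point): on the liner, 5 mm above the worktop: middle of one of the three round grey outlines (70 mm across, a thin ring inside) along the tray's far side, one tumbler to an outline. They are 82 mm apart in a row along the tray's y, so grip tumblers with the fingers fore and aft along the tray's x. The left one
- cup_spot_1 (a point): on the liner, 5 mm above the worktop: middle of one of the three round grey outlines (70 mm across, a thin ring inside) along the tray's far side, one tumbler to an outline. They are 82 mm apart in a row along the tray's y, so grip tumblers with the fingers fore and aft along the tray's x. The middle one
- cup_spot_2 (a point): on the liner, 5 mm above the worktop: middle of one of the three round grey outlines (70 mm across, a thin ring inside) along the tray's far side, one tumbler to an outline. They are 82 mm apart in a row along the tray's y, so grip tumblers with the fingers fore and aft along the tray's x. The right one
- jam_spot (a point): the middle of the green ring (67 to 74 mm across) at the near left of the liner, where the jam jar goes; on the liner, axes as the tray
- spoon_spot (a point): the middle of the drawn spoon outline at the near side of the liner (along the tray's y, bowl to the right, -y); on the liner, axes as the tray
- bowl_spot (a point): the middle of the bowl of that drawn spoon, 57 mm to -y of spoon_spot
- jam: jam jar with a green lid, 66 mm across (lid 63 mm), 84 mm high, about 0.25 kg; grip it 55 to 70 mm above its base. Origin: centre of its underside, z up
- jam_spoon: light wooden jam spoon lying flat, 150 mm long (its x), 25 g: a straight flat handle 14 mm wide and 8 mm high and, at its +x end, a round shallow bowl 36 mm across and 8 mm high. Origin: middle of its length, underside; z up. Grip it across the handle near its middle, with the fingertips almost on the surface
- spoon_bowl (a point): underside of the middle of the jam spoon's bowl, 57 mm along +x from its origin
- spice_red: spice jar with a yellow cap, 45 mm across, 100 mm high; a bystander, leave it standing where it is. Origin: centre of its underside
- spice_blue: spice jar with a white and blue cap, 47 mm across, 98 mm high; a bystander, leave it standing where it is. Origin: centre of its underside
- tumbler_a: steel tumbler with a black sleeve round its middle, open at the top, 64 mm across the rim, 52 mm across the base, 112 mm high, 0.15 to 0.3 kg, no handle; grip it across its upper part (63 mm, 80 to 100 mm above its base; deeper, a gripper's body may meet the rim). Origin: centre of its underside, z up. All are alike; two or three are there: None at the start = not there in this run
- tumbler_b: steel tumbler with a black sleeve round its middle, open at the top, 64 mm across the rim, 52 mm across the base, 112 mm high, 0.15 to 0.3 kg, no handle; grip it across its upper part (63 mm, 80 to 100 mm above its base; deeper, a gripper's body may meet the rim). Origin: centre of its underside, z up. All are alike; two or three are there: None at the start = not there in this run
- tumbler_c: steel tumbler with a black sleeve round its middle, open at the top, 64 mm across the rim, 52 mm across the base, 112 mm high, 0.15 to 0.3 kg, no handle; grip it across its upper part (63 mm, 80 to 100 mm above its base; deeper, a gripper's body may meet the rim). Origin: centre of its underside, z up. All are alike; two or three are there: None at the start = not there in this run

How it is judged:
On the way, in this order (a step that is already met when the one before it is completed fails the run):
1. every tumbler stands upright on a ring of the warming plate (centre within 25 mm of the ring's), let go ((horizontal distance between tumbler_a and ring_0 below 0.025 m or horizontal distance between tumbler_a and ring_1 below 0.025 m or horizontal distance between tumbler_a and ring_2 below 0.025 m) and z of tumbler_a in the frame of ring_0 between -0.006 and 0.008 m and angle between each of tumbler_a, tumbler_b, tumbler_c's own z axis and vertical below 0.1 rad and (horizontal distance between tumbler_b and ring_0 below 0.025 m or horizontal distance between tumbler_b and ring_1 below 0.025 m or horizontal distance between tumbler_b and ring_2 below 0.025 m) and z of tumbler_b in the frame of ring_0 between -0.006 and 0.008 m and (horizontal distance between tumbler_c and ring_0 below 0.025 m or horizontal distance between tumbler_c and ring_1 below 0.025 m or horizontal distance between tumbler_c and ring_2 below 0.025 m) and z of tumbler_c in the frame of ring_0 between -0.006 and 0.008 m and linear speed of each of tumbler_a, tumbler_b, tumbler_c below 0.02 m/s and contact force between the fingers and tumbler_a below 0.5 N and contact force between the fingers and tumbler_b below 0.5 N and contact force between the fingers and tumbler_c below 0.5 N), for 0.3 s.
2. with the tumblers on the rings, the timer knob is turned clockwise to its stop ((horizontal distance between tumbler_a and ring_0 below 0.025 m or horizontal distance between tumbler_a and ring_1 below 0.025 m or horizontal distance between tumbler_a and ring_2 below 0.025 m) and z of tumbler_a in the frame of ring_0 between -0.006 and 0.008 m and angle between each of tumbler_a, tumbler_b, tumbler_c's own z axis and vertical below 0.1 rad and (horizontal distance between tumbler_b and ring_0 below 0.025 m or horizontal distance between tumbler_b and ring_1 below 0.025 m or horizontal distance between tumbler_b and ring_2 below 0.025 m) and z of tumbler_b in the frame of ring_0 between -0.006 and 0.008 m and (horizontal distance between tumbler_c and ring_0 below 0.025 m or horizontal distance between tumbler_c and ring_1 below 0.025 m or horizontal distance between tumbler_c and ring_2 below 0.025 m) and z of tumbler_c in the frame of ring_0 between -0.006 and 0.008 m and value of joint timer_knob above 1.32 rad), for 0.05 s.
3. the released timer has run back to zero while the tumblers stood on the rings ((horizontal distance between tumbler_a and ring_0 below 0.025 m or horizontal distance between tumbler_a and ring_1 below 0.025 m or horizontal distance between tumbler_a and ring_2 below 0.025 m) and z of tumbler_a in the frame of ring_0 between -0.006 and 0.008 m and angle between each of tumbler_a, tumbler_b, tumbler_c's own z axis and vertical below 0.1 rad and (horizontal distance between tumbler_b and ring_0 below 0.025 m or horizontal distance between tumbler_b and ring_1 below 0.025 m or horizontal distance between tumbler_b and ring_2 below 0.025 m) and z of tumbler_b in the frame of ring_0 between -0.006 and 0.008 m and (horizontal distance between tumbler_c and ring_0 below 0.025 m or horizontal distance between tumbler_c and ring_1 below 0.025 m or horizontal distance between tumbler_c and ring_2 below 0.025 m) and z of tumbler_c in the frame of ring_0 between -0.006 and 0.008 m and value of joint timer_knob below 0.1 rad), for 0.1 s.
At the end, for the whole second after the job is handed in: The timer is back at zero (under 0.1 rad); on the liner each tumbler stands upright within 13 mm of the centre of a grey outline and the jam jar within 13 mm of the green ring's; the spoon lies with its middle within 15 mm and its bowl within 22 mm of the drawn ones; all let go and at rest (value of joint timer_knob below 0.1 rad and (horizontal distance between tumbler_a and cup_spot_0 below 0.013 m or horizontal distance between tumbler_a and cup_spot_1 below 0.013 m or horizontal distance between tumbler_a and cup_spot_2 below 0.013 m) and z of tumbler_a in the frame of cup_spot_0 between -0.006 and 0.008 m and angle between each of tumbler_a, tumbler_b, tumbler_c, jam, jam_spoon's own z axis and vertical below 0.1 rad and linear speed of each of tumbler_a, tumbler_b, tumbler_c, jam, jam_spoon below 0.02 m/s and contact force between the fingers and tumbler_a below 0.5 N and (horizontal distance between tumbler_b and cup_spot_0 below 0.013 m or horizontal distance between tumbler_b and cup_spot_1 below 0.013 m or horizontal distance between tumbler_b and cup_spot_2 below 0.013 m) and z of tumbler_b in the frame of cup_spot_0 between -0.006 and 0.008 m and contact force between the fingers and tumbler_b below 0.5 N and (horizontal distance between tumbler_c and cup_spot_0 below 0.013 m or horizontal distance between tumbler_c and cup_spot_1 below 0.013 m or horizontal distance between tumbler_c and cup_spot_2 below 0.013 m) and z of tumbler_c in the frame of cup_spot_0 between -0.006 and 0.008 m and contact force between the fingers and tumbler_c below 0.5 N and horizontal distance between jam and jam_spot below 0.013 m and z of jam in the frame of jam_spot between -0.006 and 0.008 m and contact force between the fingers and jam below 0.5 N and horizontal distance between jam_spoon and spoon_spot below 0.015 m and horizontal distance between spoon_bowl and bowl_spot below 0.022 m and z of jam_spoon in the frame of spoon_spot between -0.006 and 0.008 m and contact force between the fingers and jam_spoon below 0.5 N); the robot touches nothing.
It fails at once if a spice jar is pushed more than 4 cm or knocked over (distance of any of spice_red, spice_blue from where it was at the start of the episode above 0.04 m or angle between any of spice_red, spice_blue's own z axis and vertical above 0.6 rad).
Of tumbler_a, tumbler_b, tumbler_c only 2 to 3 are there at a start; the rules pass over those that are not, and their reading is None.
At some moment in a run one of jam_spoon may be knocked a few centimetres aside while the robot is not near it.
Once in a run the grip may slacken for a moment while it holds something.
It also fails if it takes over 210 s, if anything falls off the work surface, if the arm or the gripper's body presses on something with over 40 N, if the wrist force passes 120 N, or if a joint passes its speed limit or range.

## Working session

There is one attempt and no reset: what is moved stays moved. The work goes in short steps, Python scripts to look and compute and a tool call to move; the robot and the scene stay as the last step left them, time stands still between calls to the robot, and variables do not carry over. Pictures are saved under pics/ and viewed, at most 14 in all, crops included, and the job is handed in when it is done.

Besides the shell and the picture viewer there is one more tool, called after "Call:" as a command line: name --argument value ..., lists and objects as JSON in quotes. arm_command: Moves the arm, as the interface text tells. Its arguments: {"type":"object","properties":{"moves":{"type":"array"},"grip_force":{"type":"number"}},"required":["moves"]}

```bash
mkdir -p pics
cat > h.py <<'E'
import numpy as np, cv2
from workcell import monitor, get_image, calibration, bot, spot_in, regions_of, landmark_of
def ray(cam,px,z):
    c=calibration(cam);K=np.array([[c['fx'],0,c['cx']],[0,c['fy'],c['cy']],[0,0,1.]])
    p=cv2.undistortPoints(np.array([[px]],float),K,np.array(c['D'],float))[0,0]
    R=np.array(c['R']);t=np.array(c['t'])
    d=R.T@np.array([p[0],p[1],1]);o=-R.T@t
    return o+d*(z-o[2])/d[2]
def proj(cam,X):
    c=calibration(cam);K=np.array([[c['fx'],0,c['cx']],[0,c['fy'],c['cy']],[0,0,1.]])
    R=np.array(c['R']);t=np.array(c['t'])
    return cv2.projectPoints(np.array([X],float),cv2.Rodrigues(R)[0],t,K,np.array(c['D'],float))[0][0,0]
def snap(cam,name):
    im=get_image(cam);cv2.imwrite('pics/'+name,im[:,:,::-1]);return im
E
python3 - <<'E'
from h import *
for c in('scene','top'):
    snap(c,c+'0.png');k=calibration(c);R=np.array(k['R']);print(c,-R.T@np.array(k['t']),R[2],k['fx'])
zs=dict(ring_0=.026,ring_1=.026,ring_2=.026,knob_grip=.055,cup_spot_0=.005,cup_spot_1=.005,cup_spot_2=.005,jam_spot=.005,spoon_spot=.005,bowl_spot=.005,jam=0,jam_spoon=0,spoon_bowl=0,spice_red=0,spice_blue=0,tumbler_a=.005,tray=0,warmer=0)
for n,z in zs.items():
  for c in('scene','top'):
    for r in landmark_of(c,n)[:4]:
        print(n,c,np.round(r['centre'],1),round(r['confidence'],2),np.round(ray(c,r['centre'],z)[:2],3))
print(monitor.get_obs())
E
```

```text
scene [-0.12089443  0.56984065  0.81092566] [ 0.51343207 -0.5322699  -0.6731094 ] 375.9047937423306
top [ 0.31833061 -0.05980435  1.41798484] [ 0.1200208   0.01478624 -0.99266126] 394.67304949469536
ring_0 scene [299.  189.9] 0.96 [ 0.551 -0.013]
ring_0 scene [328.8 179.6] 0.77 [ 0.515 -0.113]
ring_0 scene [325.  211.1] 0.74 [0.426 0.001]
ring_0 top [311.7 212.8] 0.79 [ 0.424 -0.008]
ring_0 top [314.5 176.9] 0.77 [ 0.552 -0.021]
ring_0 top [344.8 180.4] 0.71 [ 0.536 -0.129]
ring_1 scene [299.  189.9] 0.96 [ 0.551 -0.013]
ring_1 scene [328.8 179.6] 0.77 [ 0.515 -0.113]
ring_1 scene [325.  211.1] 0.74 [0.426 0.001]
ring_1 top [311.7 212.8] 0.79 [ 0.424 -0.008]
ring_1 top [314.5 176.9] 0.77 [ 0.552 -0.021]
ring_1 top [344.8 180.4] 0.71 [ 0.536 -0.129]
ring_2 scene [299.  189.9] 0.96 [ 0.551 -0.013]
ring_2 scene [328.8 179.6] 0.77 [ 0.515 -0.113]
ring_2 scene [325.  211.1] 0.74 [0.426 0.001]
ring_2 top [311.7 212.8] 0.79 [ 0.424 -0.008]
ring_2 top [314.5 176.9] 0.77 [ 0.552 -0.021]
ring_2 top [344.8 180.4] 0.71 [ 0.536 -0.129]
knob_grip top [344.9 213.6] 0.58 [ 0.416 -0.123]
knob_grip to
[... 2003 characters left out ...]
': array([-1.14234090e+00,  3.78915769e-01,  1.73420873e+00,  2.38444328e-05,
        1.02853720e+00, -3.33251155e-02]), 'qvel': array([ 1.34955761e-03,  5.19238956e-05,  1.43651406e-03,  4.91587352e-04,
       -2.51768851e-04, -1.90597191e-03]), 'joint_efforts': array([-1.14710001e-03, -7.63677049e+01, -4.34734547e+01,  6.52859104e-02,
        3.89989419e-02, -2.10693253e-05]), 'tool_pos': array([ 0.3118624 , -0.62668667,  0.2139164 ]), 'tool_rot': array([-3.58573673e-05,  9.73464455e-01,  2.28838268e-01,  3.23648924e-06]), 'ft_force': array([-0.74399453,  0.03791138, -0.64509127]), 'torque': array([-0.03949031,  0.02650087, -0.01248322]), 'finger_force': 0.0, 'opening': 1.0039417915595337}
```

Run:
```python
import cv2
a=cv2.imread('pics/top0.png')[140:260,180:480];b=cv2.imread('pics/scene0.png')[90:350,180:480]
cv2.imwrite('pics/t0c.png',cv2.resize(a,None,fx=2.6,fy=2.6,interpolation=3))
cv2.imwrite('pics/s0c.png',cv2.resize(b,None,fx=2.3,fy=2.3,interpolation=3))
```

```text
(no output)
```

View pics/t0c.png

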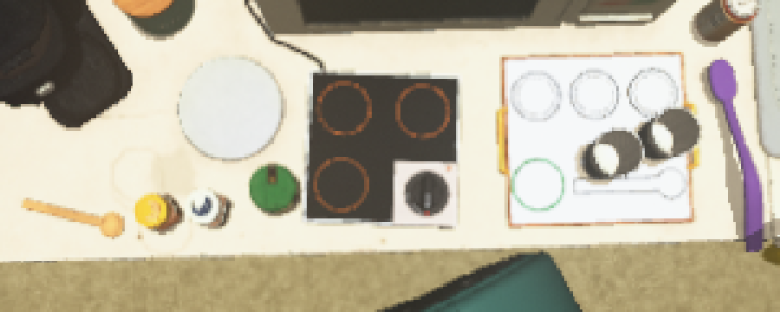

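View pics/s0c.png

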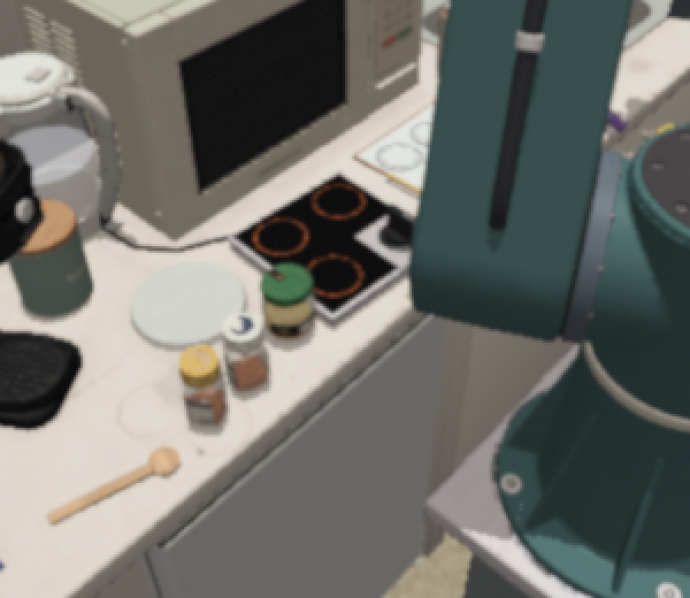

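```bash
cat >> h.py <<'E'
def ortho(im,cam,x0,x1,y0,y1,z,s=0.001):
    # row 0 at x1 (far), col 0 at y1 (left)
    c=calibration(cam);K=np.array([[c['fx'],0,c['cx']],[0,c['fy'],c['cy']],[0,0,1.]])
    xs=np.arange(x1,x0,-s);ys=np.arange(y1,y0,-s)
    X,Y=np.meshgrid(xs,ys,indexing='ij');P=np.stack([X,Y,np.full_like(X,z)],-1).reshape(-1,3)
    p=cv2.projectPoints(P,cv2.Rodrigues(np.array(c['R']))[0],np.array(c['t']),K,np.array(c['D'],float))[0].reshape(*X.shape,2).astype(np.float32)
    return cv2.remap(im,p[...,0],p[...,1],cv2.INTER_CUBIC)
def label(o,x1,y1,s,k,step=.05):
    o=cv2.resize(o,None,fx=k,fy=k,interpolation=cv2.INTER_CUBIC)[:,:,::-1].copy();H,W=o.shape[:2]
    for i in range(-40,40):
        v=i*step;r=(x1-v)/s*k;cc=(y1-v)/s*k
        if 0<r<H: cv2.putText(o,'%.2f'%v,(0,int(r)),0,.35,(255,0,0));cv2.line(o,(0,int(r)),(8,int(r)),(255,0,0),1)
        if 0<cc<W: cv2.putText(o,'%.2f'%v,(int(cc),10),0,.35,(0,0,255));cv2.line(o,(int(cc),0),(int(cc),8),(0,0,255),1)
    return o
E
python3 - <<'E'
from h import *
from scipy.optimize import least_squares
T=cv2.imread('pics/top0.png')[:,:,::-1].copy();S=cv2.imread('pics/scene0.png')[:,:,::-1].copy()
def fitw(im,cam,z=.026):
    o=ortho(im,cam,.36,.62,-.19,.06,z).astype(int)
    m=(o[...,0]-o[...,2]>35)&(o[...,0]<240)&(o[...,1]<o[...,0]*.75)
    r,c=np.nonzero(m);P=np.c_[.62-r*.001,.06-c*.001]
    rel=np.array([[0,0],[0,-.108],[-.105,0]])
    def f(p):
        R=np.array([[np.cos(p[2]),-np.sin(p[2])],[np.sin(p[2]),np.cos(p[2])]]);C=p[:2]+rel@R.T
        return np.clip(np.abs(np.linalg.norm(P[:,None]-C,axis=2)-.0345).min(1),0,.012)
    s=least_squares(f,[.535,-.012,.0 if False else .08])
    p=min((least_squares(f,[.54+a,-.01+b,y]) for a in(-.01,0.01) for b in(-.01,.01) for y in(-.1,0,.1)),key=lambda s:s.cost)
    q=p.x;R=np.array([[np.cos(q[2]),-np.sin(q[2])],[np.sin(q[2]),np.cos(q[2])]])
    print(cam,len(P),q,np.mean(p.fun),'rings',np.round(q[:2]+rel@R.T,4).tolist(),'knob',q[:2]+R@[-.113,-.117])
fitw(T,'top');fitw(S,'scene')
o=ortho(T,'top',.35,.60,-.52,-.22,.005);cv2.imwrite('pics/tray.png',label(o,.60,-.22,.001,2.5))
for n in('jam','spice_red','spice_blue','jam_spoon'):
    z={'jam':.084,'spice_red':.1,'spice_blue':.098,'jam_spoon':.008}[n]
    for r in regions_of('top',n)[:1]:
        print(n,r['bbox'],r['confidence'])
# fit tumblers
for r in regions_of('top','tumbler_a')[:3]: print('tumb',r['bbox'],r['confidence'],r['region'].sum())
E
```

```text
top 3769 [ 0.53739697 -0.01122112 -0.06802942] 0.0017813830476930393 rings [[0.5374, -0.0112], [0.5301, -0.119], [0.4326, -0.0041]] knob [ 0.41670505 -0.12026909]
scene 4417 [ 0.53615935 -0.01062901 -0.06582313] 0.00223416671855368 rings [[0.5362, -0.0106], [0.5291, -0.1184], [0.4314, -0.0037]] knob [ 0.41570831 -0.11994299]
jam [275.8, 201.7, 293.8, 222.0] 0.83
spice_red [231.8, 213.9, 254.4, 229.8] 0.79
spice_blue [251.4, 212.8, 272.7, 226.8] 0.74
jam_spoon [193.4, 217.6, 223.9, 231.7] 0.74
tumb [423.2, 182.0, 449.7, 201.0] 0.88 338
tumb [401.4, 188.1, 429.0, 208.5] 0.8 362
tumb [276.0, 139.0, 356.0, 229.6] 0.48 3545
```

View pics/tray.png

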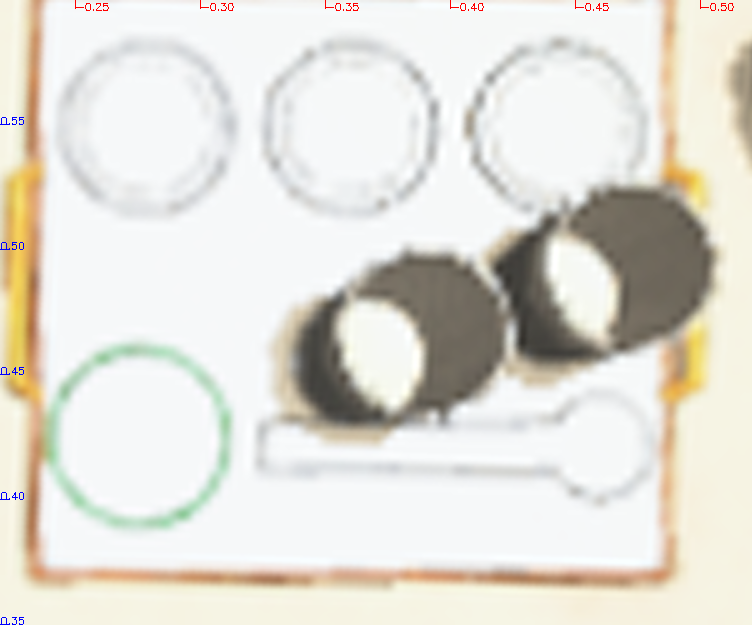

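Call:
arm_command --moves '[{"wz": -10.6,"grip": 1},{"wz": -10.6},{"wz": -10.6},{"wz": -10.6},{"wz": -10.6},{"wz": -10.5},{"x": 0.044,"y": 0.0237},{"x": 0.044,"y": 0.0237},{"x": 0.044,"y": 0.0237},{"x": 0.044,"y": 0.0237},{"x": 0.044,"y": 0.0237},{"x": 0.044,"y": 0.0237},{},{}]' --grip_force 35

```text
$.moves[0]: bad value
```

Run:
```python
from h import *
im=snap('scene','s1.png')
cv2.imwrite('pics/s1c.png',cv2.resize(im[40:340,180:560],None,fx=2,fy=2,interpolation=3)[:,:,::-1])
o=monitor.get_obs();print(o['tool_pos'],o['tool_rot'],o['q'])
for c in('scene','top'):
  for n in('jam','knob_grip'):
    for r in landmark_of(c,n)[:2]: print(c,n,r['confidence'],ray(c,r['centre'],.055 if n[0]=='k' else 0))
```

```text
[ 0.31188477 -0.62670495  0.2139418 ] [ 8.36993924e-06  9.73461917e-01  2.28849069e-01 -4.76540932e-06] [-1.14230998e+00  3.78894977e-01  1.73418683e+00 -1.47474479e-05
  1.02849630e+00 -3.32964628e-02]
scene jam 0.63 [0.42998105 0.08670138 0.        ]
scene jam 0.58 [ 0.5631007  -0.03503358  0.        ]
scene knob_grip 0.63 [ 0.4130158  -0.13431334  0.055     ]
top jam 0.67 [0.43137676 0.06331692 0.        ]
top knob_grip 0.58 [ 0.41564133 -0.12337497  0.055     ]
top knob_grip 0.21 [ 0.47446605 -0.4197056   0.055     ]
```

View pics/s1c.png

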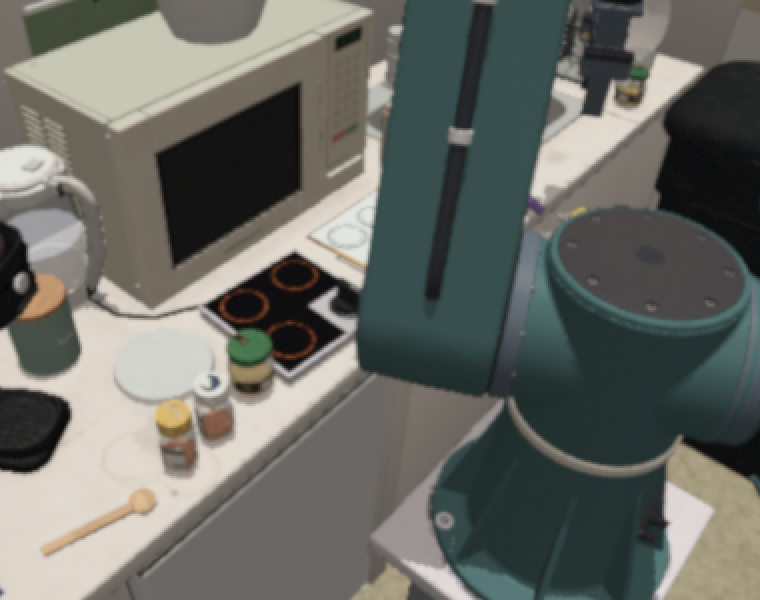

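Call:
arm_command --moves '[{"x": 0,"y": 0,"z": 0,"wx": 0,"wy": 0,"wz": -10.6,"grip": 1},{"x": 0,"y": 0,"z": 0,"wx": 0,"wy": 0,"wz": -10.6,"grip": 1},{"x": 0,"y": 0,"z": 0,"wx": 0,"wy": 0,"wz": -10.6,"grip": 1},{"x": 0,"y": 0,"z": 0,"wx": 0,"wy": 0,"wz": -10.6,"grip": 1},{"x": 0,"y": 0,"z": 0,"wx": 0,"wy": 0,"wz": -10.6,"grip": 1},{"x": 0,"y": 0,"z": 0,"wx": 0,"wy": 0,"wz": -10.5,"grip": 1},{"x": 0.044,"y": 0.0237,"z": 0,"wx": 0,"wy": 0,"wz": 0,"grip": 1},{"x": 0.044,"y": 0.0237,"z": 0,"wx": 0,"wy": 0,"wz": 0,"grip": 1},{"x": 0.044,"y": 0.0237,"z": 0,"wx": 0,"wy": 0,"wz": 0,"grip": 1},{"x": 0.044,"y": 0.0237,"z": 0,"wx": 0,"wy": 0,"wz": 0,"grip": 1},{"x": 0.044,"y": 0.0237,"z": 0,"wx": 0,"wy": 0,"wz": 0,"grip": 1},{"x": 0.044,"y": 0.0237,"z": 0,"wx": 0,"wy": 0,"wz": 0,"grip": 1},{"x": 0,"y": 0,"z": 0,"wx": 0,"wy": 0,"wz": 0,"grip": 1},{"x": 0,"y": 0,"z": 0,"wx": 0,"wy": 0,"wz": 0,"grip": 1}]' --grip_force 35

```text
time: 4.15
tool_pos: [0.4543, -0.3631, 0.2141]
tool_rot: [0.0, 0.707, 0.707, -0.0]
ft_force: [-0.6, 0.6, -0.5]
opening: 0.999
finger_force: 0.0
```

Run:
```python
from h import *
im=snap('scene','s2.png')
cv2.imwrite('pics/s2c.png',cv2.resize(im[40:340,180:560],None,fx=2,fy=2,interpolation=3)[:,:,::-1])
o=monitor.get_obs();print(o['tool_pos'],o['tool_rot'],o['q'])
```

```text
[ 0.45405895 -0.36349111  0.2140237 ] [ 1.25501508e-04  7.07478386e-01  7.06734966e-01 -6.81380739e-05] [-7.15067825e-01  1.94585971e-01  1.97739613e+00 -1.86414709e-04
  9.69369840e-01 -7.13911013e-01]
```

View pics/s2c.png

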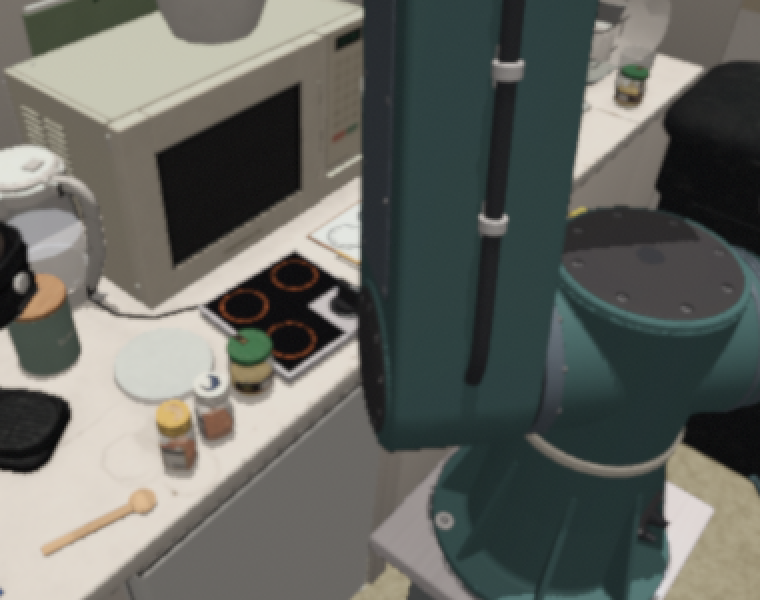

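Call:
arm_command --moves '[{"x": 0,"y": 0,"z": 0.04,"wx": 0,"wy": 0,"wz": 0,"grip": 1},{"x": 0,"y": 0,"z": 0.04,"wx": 0,"wy": 0,"wz": 0,"grip": 1},{"x": 0,"y": 0,"z": 0.033,"wx": 0,"wy": 0,"wz": 0,"grip": 1},{"x": 0,"y": 0,"z": 0.03,"wx": 0,"wy": 0,"wz": 0,"grip": 1},{"x": 0,"y": 0,"z": 0,"wx": 0,"wy": 0,"wz": 0,"grip": 1},{"x": 0,"y": 0,"z": 0,"wx": 0,"wy": 0,"wz": 0,"grip": -1},{"x": 0,"y": 0,"z": 0,"wx": 0,"wy": 0,"wz": 0,"grip": -1},{"x": 0,"y": 0,"z": 0,"wx": 0,"wy": 0,"wz": 0,"grip": -1},{"x": 0,"y": 0,"z": 0,"wx": 0,"wy": 0,"wz": 0,"grip": -1},{"x": 0,"y": 0,"z": 0,"wx": 0,"wy": 0,"wz": 0,"grip": -1},{"x": 0,"y": 0,"z": 0,"wx": 0,"wy": 0,"wz": 0,"grip": -1}]' --grip_force 35

```text
time: 5.58
tool_pos: [0.4549, -0.3633, 0.0718]
tool_rot: [0.001, 0.707, 0.707, 0.0]
ft_force: [0.8, -0.1, 8.0]
opening: 0.681
finger_force: 35.0
```

Call:
arm_command --moves '[{"x": 0,"y": 0,"z": -0.05,"wx": 0,"wy": 0,"wz": 0,"grip": -1},{"x": 0,"y": 0,"z": -0.05,"wx": 0,"wy": 0,"wz": 0,"grip": -1},{"x": 0,"y": 0,"z": 0,"wx": 0,"wy": 0,"wz": -10,"grip": -1},{"x": 0,"y": 0,"z": 0,"wx": 0,"wy": 0,"wz": -10,"grip": -1},{"x": 0,"y": 0,"z": 0,"wx": 0,"wy": 0,"wz": -10,"grip": -1},{"x": 0,"y": 0,"z": 0,"wx": 0,"wy": 0,"wz": -10,"grip": -1},{"x": 0,"y": 0,"z": 0,"wx": 0,"wy": 0,"wz": -10,"grip": -1},{"x": 0,"y": 0,"z": 0,"wx": 0,"wy": 0,"wz": -10,"grip": -1},{"x": 0,"y": 0,"z": 0,"wx": 0,"wy": 0,"wz": -10,"grip": -1},{"x": 0,"y": 0,"z": 0,"wx": 0,"wy": 0,"wz": -10,"grip": -1},{"x": 0,"y": 0,"z": 0,"wx": 0,"wy": 0,"wz": -10,"grip": -1},{"x": -0.015,"y": 0.04,"z": 0,"wx": 0,"wy": 0,"wz": 0,"grip": -1},{"x": -0.015,"y": 0.041,"z": 0,"wx": 0,"wy": 0,"wz": 0,"grip": -1},{"x": -0.015,"y": 0.041,"z": 0,"wx": 0,"wy": 0,"wz": 0,"grip": -1},{"x": -0.015,"y": 0.041,"z": 0,"wx": 0,"wy": 0,"wz": 0,"grip": -1},{"x": -0.015,"y": 0.041,"z": 0,"wx": 0,"wy": 0,"wz": 0,"grip": -1},{"x": -0.014,"y": 0.04,"z": 0,"wx": 0,"wy": 0,"wz": 0,"grip": -1},{"x": 0,"y": 0,"z": 0,"wx": 0,"wy": 0,"wz": 0,"grip": -1},{"x": 0,"y": 0,"z": 0,"wx": 0,"wy": 0,"wz": 0,"grip": -1}]'

```text
time: 7.95
tool_pos: [0.5431, -0.119, 0.1708]
tool_rot: [-0.0, 0.0, 1.0, -0.0]
ft_force: [0.3, -0.6, -2.8]
opening: 0.682
finger_force: 35.0
```

Call:
arm_command --moves '[{"x": 0,"y": 0,"z": 0.03,"wx": 0,"wy": 0,"wz": 0,"grip": -1},{"x": 0,"y": 0,"z": 0.03,"wx": 0,"wy": 0,"wz": 0,"grip": -1},{"x": 0,"y": 0,"z": 0.012,"wx": 0,"wy": 0,"wz": 0,"grip": -1},{"x": 0,"y": 0,"z": 0.005,"wx": 0,"wy": 0,"wz": 0,"grip": -1},{"x": 0,"y": 0,"z": 0,"wx": 0,"wy": 0,"wz": 0,"grip": -1}]'

```text
time: 8.57
tool_pos: [0.5437, -0.1192, 0.0944]
tool_rot: [0.0, 0.001, 1.0, -0.0]
ft_force: [0.0, -0.7, -1.9]
opening: 0.679
finger_force: 35.0
```

Call:
arm_command --moves '[{"x": 0,"y": 0,"z": 0.0015,"wx": 0,"wy": 0,"wz": 0,"grip": -1},{"x": 0,"y": 0,"z": 0,"wx": 0,"wy": 0,"wz": 0,"grip": 1},{"x": 0,"y": 0,"z": 0,"wx": 0,"wy": 0,"wz": 0,"grip": 1},{"x": 0,"y": 0,"z": 0,"wx": 0,"wy": 0,"wz": 0,"grip": 1},{"x": 0,"y": 0,"z": 0,"wx": 0,"wy": 0,"wz": 0,"grip": 1},{"x": 0,"y": 0,"z": -0.05,"wx": 0,"wy": 0,"wz": 0,"grip": 1},{"x": 0,"y": 0,"z": -0.05,"wx": 0,"wy": 0,"wz": 0,"grip": 1},{"x": 0.01,"y": -0.053,"z": 0,"wx": 0,"wy": 0,"wz": 0,"grip": 1},{"x": 0.011,"y": -0.053,"z": 0,"wx": 0,"wy": 0,"wz": 0,"grip": 1},{"x": 0.011,"y": -0.053,"z": 0,"wx": 0,"wy": 0,"wz": 0,"grip": 1},{"x": 0.011,"y": -0.054,"z": 0,"wx": 0,"wy": 0,"wz": 0,"grip": 1},{"x": 0.011,"y": -0.054,"z": 0,"wx": 0,"wy": 0,"wz": 0,"grip": 1},{"x": 0.011,"y": -0.054,"z": 0,"wx": 0,"wy": 0,"wz": 0,"grip": 1}]'

```text
time: 10.2
tool_pos: [0.4776, -0.4416, 0.1925]
tool_rot: [0.0, 0.0, 1.0, -0.0]
ft_force: [0.9, -1.0, -0.3]
opening: 0.997
finger_force: 0.0
```

Call:
arm_command --moves '[{"x": 0,"y": 0,"z": 0,"wx": 0,"wy": 0,"wz": 10,"grip": 1},{"x": 0,"y": 0,"z": 0,"wx": 0,"wy": 0,"wz": 10,"grip": 1},{"x": 0,"y": 0,"z": 0,"wx": 0,"wy": 0,"wz": 10,"grip": 1},{"x": 0,"y": 0,"z": 0,"wx": 0,"wy": 0,"wz": 10,"grip": 1},{"x": 0,"y": 0,"z": 0,"wx": 0,"wy": 0,"wz": 10,"grip": 1},{"x": 0,"y": 0,"z": 0,"wx": 0,"wy": 0,"wz": 10,"grip": 1},{"x": 0,"y": 0,"z": 0,"wx": 0,"wy": 0,"wz": 10,"grip": 1},{"x": 0,"y": 0,"z": 0,"wx": 0,"wy": 0,"wz": 10,"grip": 1},{"x": 0,"y": 0,"z": 0,"wx": 0,"wy": 0,"wz": 10,"grip": 1},{"x": 0,"y": 0,"z": 0,"wx": 0,"wy": 0,"wz": 0,"grip": 1}]'

```text
time: 11.45
tool_pos: [0.4782, -0.4397, 0.1924]
tool_rot: [-0.0, 0.707, 0.707, 0.0]
ft_force: [0.5, 0.4, -0.1]
opening: 1.003
finger_force: 0.0
```

Run:
```python
from h import *
o=monitor.get_obs();print(o['tool_pos'],o['tool_rot'])
for c in('scene','top'):
  im=snap(c,c+'3.png')
  for r in landmark_of(c,'tumbler_a')[:3]: print(c,r['confidence'],r['centre'],ray(c,r['centre'],.026),ray(c,r['centre'],.005))
im=cv2.imread('pics/top3.png')[130:250,230:480];cv2.imwrite('pics/t3c.png',cv2.resize(im,None,fx=3,fy=3,interpolation=3))
```

```text
[ 0.47819622 -0.43974471  0.19235906] [-6.91429661e-05  7.06972058e-01  7.07241475e-01  7.75705734e-06]
scene 0.83 [323.2, 173.5] [ 0.55013966 -0.1237746   0.026     ] [ 0.56809259 -0.14233167  0.005     ]
scene 0.37 [351.3, 158.5] [ 0.53408248 -0.24876702  0.026     ] [ 0.55160581 -0.27066816  0.005     ]
top 0.88 [343.2, 178.4] [ 0.54363162 -0.12320448  0.026     ] [ 0.5470306  -0.12416096  0.005     ]
top 0.63 [288.0, 211.1] [0.43259474 0.07626675 0.026     ] [0.43431857 0.07831957 0.005     ]
top 0.55 [429.8, 196.3] [ 0.46984935 -0.42902821  0.026     ] [ 0.47213522 -0.43459846  0.005     ]
```

View pics/t3c.png

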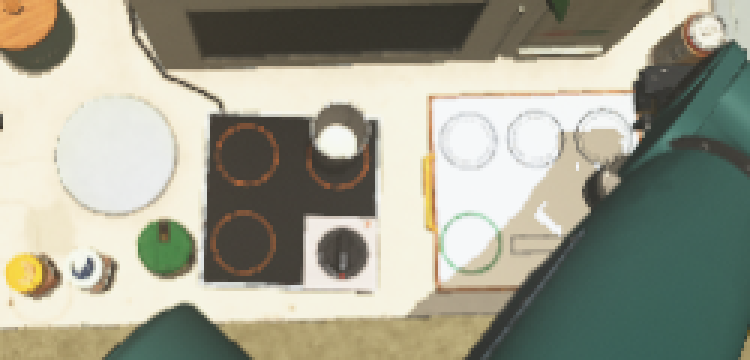

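Call:
arm_command --moves '[{"x": 0,"y": 0,"z": 0.04,"wx": 0,"wy": 0,"wz": 0,"grip": 1},{"x": 0,"y": 0,"z": 0.03,"wx": 0,"wy": 0,"wz": 0,"grip": 1},{"x": 0,"y": 0,"z": 0.025,"wx": 0,"wy": 0,"wz": 0,"grip": 1},{"x": 0,"y": 0,"z": 0.025,"wx": 0,"wy": 0,"wz": 0,"grip": 1},{"x": 0,"y": 0,"z": 0,"wx": 0,"wy": 0,"wz": 0,"grip": 1},{"x": 0,"y": 0,"z": 0,"wx": 0,"wy": 0,"wz": 0,"grip": -1},{"x": 0,"y": 0,"z": 0,"wx": 0,"wy": 0,"wz": 0,"grip": -1},{"x": 0,"y": 0,"z": 0,"wx": 0,"wy": 0,"wz": 0,"grip": -1},{"x": 0,"y": 0,"z": 0,"wx": 0,"wy": 0,"wz": 0,"grip": -1},{"x": 0,"y": 0,"z": 0,"wx": 0,"wy": 0,"wz": 0,"grip": -1},{"x": 0,"y": 0,"z": 0,"wx": 0,"wy": 0,"wz": 0,"grip": -1}]' --grip_force 35

```text
time: 13.02
tool_pos: [0.4788, -0.4403, 0.0732]
tool_rot: [0.001, 0.707, 0.707, 0.0]
ft_force: [1.9, 1.6, 6.8]
opening: 0.683
finger_force: 35.0
```

Call:
arm_command --moves '[{"x": 0,"y": 0,"z": -0.05,"wx": 0,"wy": 0,"wz": 0,"grip": -1},{"x": 0,"y": 0,"z": -0.05,"wx": 0,"wy": 0,"wz": 0,"grip": -1},{"x": 0,"y": 0,"z": 0,"wx": 0,"wy": 0,"wz": -10,"grip": -1},{"x": 0,"y": 0,"z": 0,"wx": 0,"wy": 0,"wz": -10,"grip": -1},{"x": 0,"y": 0,"z": 0,"wx": 0,"wy": 0,"wz": -10,"grip": -1},{"x": 0,"y": 0,"z": 0,"wx": 0,"wy": 0,"wz": -10,"grip": -1},{"x": 0,"y": 0,"z": 0,"wx": 0,"wy": 0,"wz": -10,"grip": -1},{"x": 0,"y": 0,"z": 0,"wx": 0,"wy": 0,"wz": -10,"grip": -1},{"x": 0,"y": 0,"z": 0,"wx": 0,"wy": 0,"wz": -10,"grip": -1},{"x": 0,"y": 0,"z": 0,"wx": 0,"wy": 0,"wz": -10,"grip": -1},{"x": 0,"y": 0,"z": 0,"wx": 0,"wy": 0,"wz": -10,"grip": -1},{"x": 0.005,"y": 0.053,"z": 0,"wx": 0,"wy": 0,"wz": 0,"grip": -1},{"x": 0.005,"y": 0.053,"z": 0,"wx": 0,"wy": 0,"wz": 0,"grip": -1},{"x": 0.005,"y": 0.053,"z": 0,"wx": 0,"wy": 0,"wz": 0,"grip": -1},{"x": 0.005,"y": 0.053,"z": 0,"wx": 0,"wy": 0,"wz": 0,"grip": -1},{"x": 0.005,"y": 0.053,"z": 0,"wx": 0,"wy": 0,"wz": 0,"grip": -1},{"x": 0.005,"y": 0.053,"z": 0,"wx": 0,"wy": 0,"wz": 0,"grip": -1},{"x": 0.005,"y": 0.053,"z": 0,"wx": 0,"wy": 0,"wz": 0,"grip": -1},{"x": 0,"y": 0.053,"z": 0,"wx": 0,"wy": 0,"wz": 0,"grip": -1},{"x": 0,"y": 0,"z": 0,"wx": 0,"wy": 0,"wz": 0,"grip": -1}]'

```text
time: 15.52
tool_pos: [0.4429, -0.0132, 0.1723]
tool_rot: [-0.0, -0.002, 1.0, 0.0]
ft_force: [0.8, 0.3, -2.0]
opening: 0.681
finger_force: 35.0
```

Call:
arm_command --moves '[{"x": -0.032,"y": 0,"z": 0,"wx": 0,"wy": 0,"wz": 0,"grip": -1},{"x": -0.032,"y": 0,"z": 0,"wx": 0,"wy": 0,"wz": 0,"grip": -1},{"x": -0.031,"y": 0.003,"z": 0,"wx": 0,"wy": 0,"wz": 0,"grip": -1},{"x": 0,"y": 0,"z": 0.03,"wx": 0,"wy": 0,"wz": 0,"grip": -1},{"x": 0,"y": 0,"z": 0.03,"wx": 0,"wy": 0,"wz": 0,"grip": -1},{"x": 0,"y": 0,"z": 0.012,"wx": 0,"wy": 0,"wz": 0,"grip": -1},{"x": 0,"y": 0,"z": 0.005,"wx": 0,"wy": 0,"wz": 0,"grip": -1},{"x": 0,"y": 0,"z": 0.0005,"wx": 0,"wy": 0,"wz": 0,"grip": -1},{"x": 0,"y": 0,"z": 0,"wx": 0,"wy": 0,"wz": 0,"grip": -1}]'

```text
time: 16.65
tool_pos: [0.5391, -0.0129, 0.0958]
tool_rot: [0.001, 0.0, 1.0, -0.0]
ft_force: [0.3, 1.0, -2.4]
opening: 0.687
finger_force: 35.0
```

Call:
arm_command --moves '[{"x": 0,"y": 0,"z": 0.0015,"wx": 0,"wy": 0,"wz": 0,"grip": -1},{"x": 0,"y": 0,"z": 0,"wx": 0,"wy": 0,"wz": 0,"grip": 1},{"x": 0,"y": 0,"z": 0,"wx": 0,"wy": 0,"wz": 0,"grip": 1},{"x": 0,"y": 0,"z": 0,"wx": 0,"wy": 0,"wz": 0,"grip": 1},{"x": 0,"y": 0,"z": 0,"wx": 0,"wy": 0,"wz": 0,"grip": 1},{"x": 0,"y": 0,"z": -0.04,"wx": 0,"wy": 0,"wz": 0,"grip": 1},{"x": 0,"y": 0,"z": -0.05,"wx": 0,"wy": 0,"wz": 0,"grip": 1},{"x": 0.041,"y": -0.035,"z": 0,"wx": 0,"wy": 0,"wz": 0,"grip": 0.2},{"x": 0.041,"y": -0.036,"z": 0,"wx": 0,"wy": 0,"wz": 0,"grip": -0.1},{"x": 0.041,"y": -0.036,"z": 0,"wx": 0,"wy": 0,"wz": 0,"grip": -0.3},{"x": 0,"y": 0,"z": 0,"wx": 0,"wy": 0,"wz": 3.8,"grip": -0.3},{"x": 0,"y": 0,"z": 0,"wx": 0,"wy": 0,"wz": 0,"grip": -0.3}]'

```text
time: 18.15
tool_pos: [0.4154, -0.1201, 0.1836]
tool_rot: [0.0, 0.034, 0.999, -0.0]
ft_force: [0.1, -0.5, -0.3]
opening: 0.482
finger_force: 0.0
```

Run:
```python
from h import *
o=monitor.get_obs();print(o['tool_pos'],o['tool_rot'],o['opening'])
for c in('scene','top'):
  im=snap(c,c+'4.png')
  for n in('tumbler_a','spice_red','spice_blue','jam','jam_spoon'):
    for r in landmark_of(c,n)[:2]: print(c,n,r['confidence'],r['centre'],ray(c,r['centre'],.026 if n[0]=='t' else 0))
a=cv2.resize(cv2.imread('pics/top4.png')[140:240,280:400],(480,400),interpolation=3);b=cv2.resize(cv2.imread('pics/scene4.png')[110:260,240:360],(320,400),interpolation=3)
cv2.imwrite('pics/c4.png',np.hstack([a,b]))
```

```text
[ 0.4153515  -0.12009154  0.18362501] [ 2.30561780e-04  3.38572458e-02  9.99426651e-01 -4.97854060e-05] 0.48190329582243785
scene tumbler_a 0.92 [323.1, 175.5] [ 0.54326577 -0.11597909  0.026     ]
scene tumbler_a 0.89 [299.6, 196.3] [0.52805952 0.00626056 0.026     ]
scene spice_red 0.87 [270.5, 272.5] [0.39400078 0.24506688 0.        ]
scene spice_blue 0.81 [288.0, 255.6] [4.01238079e-01 1.75667698e-01 1.11022302e-16]
scene jam 0.56 [302.6, 232.6] [ 4.31721561e-01  8.98548898e-02 -1.11022302e-16]
top tumbler_a 0.78 [312.1, 181.9] [ 0.53447913 -0.01188791  0.026     ]
top tumbler_a 0.57 [340.4, 177.3] [ 0.54791779 -0.11335947  0.026     ]
top spice_red 0.67 [244.5, 222.3] [0.39873152 0.2373437  0.        ]
top spice_blue 0.66 [310.2, 182.0] [ 0.5383669  -0.00407409  0.        ]
top spice_blue 0.6 [262.6, 219.1] [0.40846661 0.17133136 0.        ]
top jam 0.89 [289.6, 210.5] [0.43672928 0.07297719 0.        ]
top jam 0.53 [312.3, 180.6] [ 0.54327438 -0.01184505  0.        ]
top jam_spoon 0.65 [311.3, 182.9] [ 0.53493315 -0.00798897  0.        ]
```

View pics/c4.png

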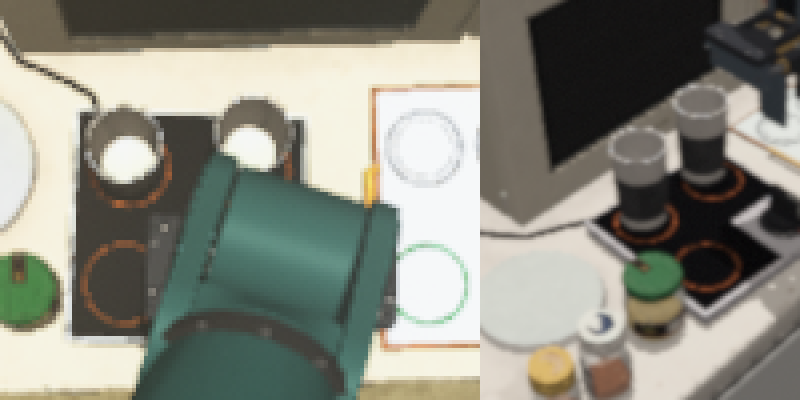

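Call:
arm_command --moves '[{"x": 0,"y": 0,"z": 0.04,"wx": 0,"wy": 0,"wz": 0,"grip": -0.3},{"x": -0.001,"y": 0,"z": 0.04,"wx": 0,"wy": 0,"wz": 0,"grip": -0.3},{"x": 0,"y": 0,"z": 0.03,"wx": 0,"wy": 0,"wz": 0,"grip": -0.3},{"x": 0,"y": 0,"z": 0.03,"wx": 0,"wy": 0,"wz": 0,"grip": -0.3},{"x": 0,"y": 0,"z": 0,"wx": 0,"wy": 0,"wz": 0,"grip": -0.3},{"x": 0,"y": 0,"z": 0,"wx": 0,"wy": 0,"wz": 0,"grip": -1},{"x": 0,"y": 0,"z": 0,"wx": 0,"wy": 0,"wz": 0,"grip": -1},{"x": 0,"y": 0,"z": 0,"wx": 0,"wy": 0,"wz": 0,"grip": -1},{"x": 0,"y": 0,"z": 0,"wx": 0,"wy": 0,"wz": 0,"grip": -1}]' --grip_force 40

```text
time: 19.88
tool_pos: [0.4173, -0.1202, 0.0445]
tool_rot: [0.001, 0.034, 0.999, -0.0]
ft_force: [-2.3, -0.3, 11.5]
opening: 0.147
finger_force: 40.0
```

Call:
arm_command --moves '[{"x": 0,"y": 0,"z": 0,"wx": 0,"wy": 0,"wz": 5,"grip": -1},{"x": 0,"y": 0,"z": 0,"wx": 0,"wy": 0,"wz": 5,"grip": -1},{"x": 0,"y": 0,"z": 0,"wx": 0,"wy": 0,"wz": 5,"grip": -1},{"x": 0,"y": 0,"z": 0,"wx": 0,"wy": 0,"wz": 5,"grip": -1},{"x": 0,"y": 0,"z": 0,"wx": 0,"wy": 0,"wz": 5,"grip": -1},{"x": 0,"y": 0,"z": 0,"wx": 0,"wy": 0,"wz": 5,"grip": -1},{"x": 0,"y": 0,"z": 0,"wx": 0,"wy": 0,"wz": 5,"grip": -1},{"x": 0,"y": 0,"z": 0,"wx": 0,"wy": 0,"wz": 5,"grip": -1},{"x": 0,"y": 0,"z": 0,"wx": 0,"wy": 0,"wz": 5,"grip": -1},{"x": 0,"y": 0,"z": 0,"wx": 0,"wy": 0,"wz": 5,"grip": -1},{"x": 0,"y": 0,"z": 0,"wx": 0,"wy": 0,"wz": 5,"grip": -1},{"x": 0,"y": 0,"z": 0,"wx": 0,"wy": 0,"wz": 5,"grip": -1},{"x": 0,"y": 0,"z": 0,"wx": 0,"wy": 0,"wz": 5,"grip": -1},{"x": 0,"y": 0,"z": 0,"wx": 0,"wy": 0,"wz": 5,"grip": -1},{"x": 0,"y": 0,"z": 0,"wx": 0,"wy": 0,"wz": 5,"grip": -1},{"x": 0,"y": 0,"z": 0,"wx": 0,"wy": 0,"wz": 4,"grip": -1},{"x": 0,"y": 0,"z": 0,"wx": 0,"wy": 0,"wz": 0,"grip": -1}]'

```text
time: 22.0
tool_pos: [0.4168, -0.1206, 0.0445]
tool_rot: [0.001, 0.662, 0.75, -0.0]
ft_force: [-6.8, -9.6, 13.0]
opening: 0.15
finger_force: 40.0
```

Run:
```python
from h import *
o=monitor.get_obs();print(o['torque'],o['ft_force'],o['tool_rot'],o['opening'])
```

```text
[-2.06482669  1.42754093 -0.07895565] [-6.75416462 -9.57558326 12.9810113 ] [ 7.15228799e-04  6.61667114e-01  7.49797353e-01 -2.20252217e-04] 0.14997235593338834
```

Call:
arm_command --moves '[{"x": 0,"y": 0,"z": 0,"wx": 0,"wy": 0,"wz": 3,"grip": -1},{"x": 0,"y": 0,"z": 0,"wx": 0,"wy": 0,"wz": 2,"grip": -1},{"x": 0,"y": 0,"z": 0,"wx": 0,"wy": 0,"wz": 1,"grip": -1},{"x": 0,"y": 0,"z": 0,"wx": 0,"wy": 0,"wz": 0,"grip": -1}]'

```text
time: 22.5
tool_pos: [0.4169, -0.1205, 0.0445]
tool_rot: [0.001, 0.699, 0.715, -0.0]
ft_force: [-6.2, -5.8, 12.7]
opening: 0.166
finger_force: 42.4
```

Run:
```python
from h import *
o=monitor.get_obs();print(o['torque'],o['ft_force'],o['tool_rot'],o['opening'])
```

```text
[-1.17801925  0.99675069  1.56164856] [-6.18014399 -5.75717113 12.72993128] [ 8.50806565e-04  6.98747331e-01  7.15367974e-01 -3.24304439e-04] 0.1659181511755257
```

Call:
arm_command --moves '[{"x": 0,"y": 0,"z": 0,"wx": 0,"wy": 0,"wz": -3,"grip": -0.3},{"x": 0,"y": 0,"z": 0,"wx": 0,"wy": 0,"wz": 0,"grip": -0.3},{"x": 0,"y": 0,"z": 0,"wx": 0,"wy": 0,"wz": 0,"grip": -0.3},{"x": 0,"y": 0,"z": -0.04,"wx": 0,"wy": 0,"wz": 0,"grip": -0.3},{"x": 0,"y": 0,"z": -0.05,"wx": 0,"wy": 0,"wz": 0,"grip": 0},{"x": 0,"y": 0,"z": -0.05,"wx": 0,"wy": 0,"wz": 0,"grip": 1},{"x": 0,"y": 0,"z": 0,"wx": 0,"wy": 0,"wz": 0,"grip": 1}]'

```text
time: 23.38
tool_pos: [0.4184, -0.1205, 0.187]
tool_rot: [0.003, 0.681, 0.732, 0.001]
ft_force: [-0.0, -0.4, -0.8]
opening: 0.647
finger_force: 0.0
```

Run:
```python
from h import *
o=monitor.get_obs();print(o['tool_pos'],o['tool_rot'],o['opening'])
for c in('top','scene'):
    im=snap(c,c+'5.png')
    O=ortho(im,c,.33,.53,-.02,.18,.084).astype(int)
    m=((O[...,1]>O[...,0]*1.25)&(O[...,1]>O[...,2]*1.25)&(O[...,1]>60)).astype(np.uint8)
    n,l,s,ce=cv2.connectedComponentsWithStats(m)
    for i in range(1,n):
        if s[i,4]>300:
            k=(l==i).astype(np.uint8);(u,v),r=cv2.minEnclosingCircle(cv2.findContours(k,0,2)[0][0])
            print(c,s[i],'xy',.53-ce[i][1]*.001,.18-ce[i][0]*.001,'circ',.53-v*.001,.18-u*.001,r)
a=cv2.resize(cv2.imread('pics/top5.png')[140:240,280:400],(480,400),interpolation=3);b=cv2.resize(cv2.imread('pics/scene5.png')[110:260,240:360],(320,400),interpolation=3)
cv2.imwrite('pics/c5.png',np.hstack([a,b]))
```

```text
[ 0.4184419  -0.12046822  0.18696877] [0.00302549 0.68125842 0.73203547 0.00137127] 0.6470862065042546
top [  68   77   60   58 2511] xy 0.4236332138590203 0.08290322580645161 circ 0.4258613967895508 0.08314733886718749 30.582239151000977
scene [  61   74   67   66 3023] xy 0.4211445583857096 0.08505292755540853 circ 0.42386363983154296 0.08613636016845702 35.19101333618164
```

View pics/c5.png

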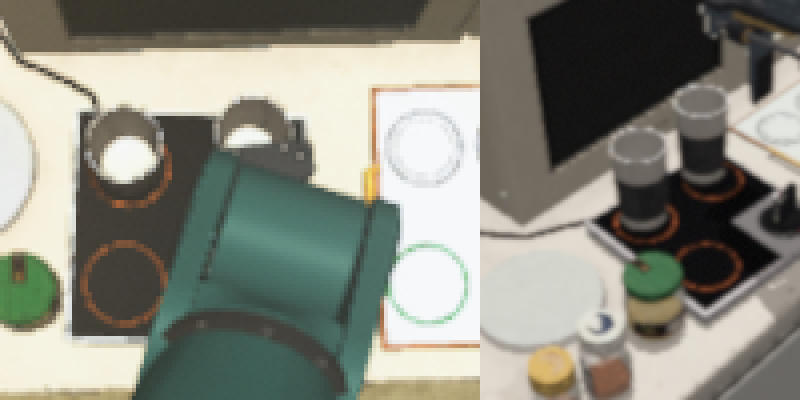

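Call:
arm_command --moves '[{"x": 0,"y": 0,"z": 0,"wx": 0,"wy": 0,"wz": 4.2,"grip": 1},{"x": 0.05,"y": 0.001,"z": 0,"wx": 0,"wy": 0,"wz": 0,"grip": 1},{"x": 0.05,"y": 0.002,"z": 0,"wx": 0,"wy": 0,"wz": 0,"grip": 1},{"x": 0.05,"y": 0.002,"z": 0,"wx": 0,"wy": 0,"wz": 0,"grip": 1},{"x": 0.0545,"y": 0.002,"z": 0,"wx": 0,"wy": 0,"wz": 0,"grip": 1},{"x": 0,"y": 0,"z": 0,"wx": 0,"wy": 0,"wz": 0,"grip": 1},{"x": 0,"y": 0,"z": 0,"wx": 0,"wy": 0,"wz": 0,"grip": 1}]'

```text
time: 24.35
tool_pos: [0.4228, 0.0845, 0.1822]
tool_rot: [-0.001, 0.707, 0.707, -0.001]
ft_force: [-0.3, 0.1, -0.6]
opening: 1.0
finger_force: 0.0
```

Call:
arm_command --moves '[{"x": 0,"y": 0.0015,"z": 0.04,"wx": 0,"wy": 0,"wz": 0,"grip": 1},{"x": 0,"y": 0,"z": 0.035,"wx": 0,"wy": 0,"wz": 0,"grip": 1},{"x": 0,"y": 0,"z": 0.032,"wx": 0,"wy": 0,"wz": 0,"grip": 1},{"x": 0,"y": 0,"z": 0.032,"wx": 0,"wy": 0,"wz": 0,"grip": 1},{"x": 0,"y": 0,"z": 0,"wx": 0,"wy": 0,"wz": 0,"grip": 1},{"x": 0,"y": 0,"z": 0,"wx": 0,"wy": 0,"wz": 0,"grip": -1},{"x": 0,"y": 0,"z": 0,"wx": 0,"wy": 0,"wz": 0,"grip": -1},{"x": 0,"y": 0,"z": 0,"wx": 0,"wy": 0,"wz": 0,"grip": -1},{"x": 0,"y": 0,"z": 0,"wx": 0,"wy": 0,"wz": 0,"grip": -1},{"x": 0,"y": 0,"z": 0,"wx": 0,"wy": 0,"wz": 0,"grip": -1},{"x": 0,"y": 0,"z": 0,"wx": 0,"wy": 0,"wz": 0,"grip": -1}]'

```text
time: 25.72
tool_pos: [0.4259, 0.0847, 0.0453]
tool_rot: [0.001, 0.707, 0.707, 0.001]
ft_force: [-2.0, -1.9, 11.1]
opening: 0.698
finger_force: 40.0
```

Call:
arm_command --moves '[{"x": 0,"y": 0,"z": -0.05,"wx": 0,"wy": 0,"wz": 0,"grip": -1},{"x": 0,"y": 0,"z": -0.05,"wx": 0,"wy": 0,"wz": 0,"grip": -1},{"x": -0.045,"y": 0,"z": 0,"wx": 0,"wy": 0,"wz": 0,"grip": -1},{"x": -0.045,"y": 0,"z": 0,"wx": 0,"wy": 0,"wz": 0,"grip": -1},{"x": -0.045,"y": 0,"z": 0,"wx": 0,"wy": 0,"wz": 0,"grip": -1},{"x": -0.045,"y": 0,"z": 0,"wx": 0,"wy": 0,"wz": 0,"grip": -1},{"x": -0.045,"y": 0,"z": 0,"wx": 0,"wy": 0,"wz": 0,"grip": -1},{"x": -0.045,"y": 0,"z": 0,"wx": 0,"wy": 0,"wz": 0,"grip": -1},{"x": -0.045,"y": 0,"z": 0,"wx": 0,"wy": 0,"wz": 0,"grip": -1},{"x": -0.045,"y": 0,"z": 0,"wx": 0,"wy": 0,"wz": 0,"grip": -1},{"x": 0,"y": 0,"z": 0,"wx": 0,"wy": 0,"wz": 0,"grip": -1},{"x": 0,"y": 0,"z": 0,"wx": 0,"wy": 0,"wz": 0,"grip": -1}]'

```text
time: 27.22
tool_pos: [0.4244, -0.2749, 0.1443]
tool_rot: [-0.0, 0.707, 0.707, -0.0]
ft_force: [0.4, 0.8, -2.7]
opening: 0.695
finger_force: 40.0
```

Call:
arm_command --moves '[{"x": 0,"y": 0.001,"z": 0.04,"wx": 0,"wy": 0,"wz": 0,"grip": -1},{"x": 0,"y": 0,"z": 0.035,"wx": 0,"wy": 0,"wz": 0,"grip": -1},{"x": 0,"y": 0,"z": 0.012,"wx": 0,"wy": 0,"wz": 0,"grip": -1},{"x": 0,"y": 0,"z": 0.005,"wx": 0,"wy": 0,"wz": 0,"grip": -1},{"x": 0,"y": 0,"z": 0,"wx": 0,"wy": 0,"wz": 0,"grip": -1}]'

```text
time: 27.85
tool_pos: [0.4263, -0.2754, 0.0532]
tool_rot: [0.0, 0.707, 0.707, 0.0]
ft_force: [0.0, -0.2, -2.3]
opening: 0.698
finger_force: 40.0
```

Call:
arm_command --moves '[{"x": 0,"y": 0,"z": 0.002,"wx": 0,"wy": 0,"wz": 0,"grip": -1},{"x": 0,"y": 0,"z": 0.0005,"wx": 0,"wy": 0,"wz": 0,"grip": -1},{"x": 0,"y": 0,"z": 0,"wx": 0,"wy": 0,"wz": 0,"grip": 1},{"x": 0,"y": 0,"z": 0,"wx": 0,"wy": 0,"wz": 0,"grip": 1},{"x": 0,"y": 0,"z": 0,"wx": 0,"wy": 0,"wz": 0,"grip": 1},{"x": 0,"y": 0,"z": 0,"wx": 0,"wy": 0,"wz": 0,"grip": 1},{"x": 0,"y": 0,"z": -0.04,"wx": 0,"wy": 0,"wz": 0,"grip": 1},{"x": 0,"y": 0,"z": -0.05,"wx": 0,"wy": 0,"wz": 0,"grip": 1},{"x": 0,"y": 0,"z": -0.05,"wx": 0,"wy": 0,"wz": 0,"grip": 1},{"x": 0,"y": 0,"z": 0,"wx": 0,"wy": 0,"wz": 0,"grip": 1}]'

```text
time: 29.1
tool_pos: [0.4276, -0.2766, 0.1936]
tool_rot: [0.003, 0.707, 0.707, 0.001]
ft_force: [0.9, 0.4, -0.6]
opening: 1.0
finger_force: 0.0
```

Run:
```python
from h import *
o=monitor.get_obs();print(o['tool_pos'],o['tool_rot'],o['time'])
im=snap('top','top6.png');sc=snap('scene','scene6.png')
for c,i in(('top',im),('scene',sc)):
    s=.0005;O=ortho(i,c,.34,.46,.26,.46,.006,s).astype(int)
    m=((O[...,0]-O[...,2]>60)).astype(np.uint8)
    n,l,st,ce=cv2.connectedComponentsWithStats(m)
    k=1+np.argmax(st[1:,4]);r,q=np.nonzero(l==k);P=np.c_[.46-r*s,.46-q*s]
    mu=P.mean(0);w,v=np.linalg.eigh(np.cov((P-mu).T));d=v[:,1];t=(P-mu)@d
    mid=mu+d*(t.max()+t.min())/2;print(c,st[k],'len',np.ptp(t),'ends',mu+d*t.max(),mu+d*t.min(),'mid',mid,'dir deg',np.degrees(np.arctan2(d[1],d[0])))
    cv2.imwrite('pics/sp_%s.png'%c,label(ortho(i,c,.34,.46,.26,.46,.006,s),.46,.46,s,1,.02))
a=cv2.imread('pics/sp_top.png');b=cv2.imread('pics/sp_scene.png')
c=cv2.resize(im[140:230,280:460],(720,360),interpolation=3)[:,:,::-1]
cv2.imwrite('pics/c6.png',np.vstack([np.hstack([a,b])[:,:720],c]))
```

```text
[ 0.42756211 -0.27655724  0.19361191] [3.14315397e-03 7.07355949e-01 7.06850338e-01 5.29466850e-04] 29.1
top [   31    66   293   117 10865] len 0.14954096409171377 ends [0.42117148 0.4437207 ] [0.38267887 0.29921873] mid [0.40192518 0.37146972] dir deg 75.08385408235118
scene [  35   76  285  104 7724] len 0.1454029084501835 ends [0.4175116  0.44224537] [0.38247882 0.30112588] mid [0.39999521 0.37168562] dir deg 76.058214377541
```

View pics/c6.png

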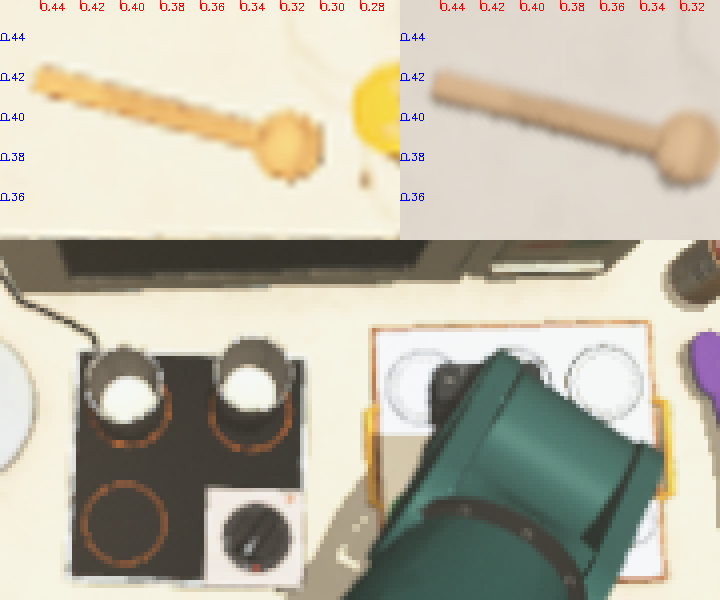

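Call:
arm_command --moves '[{"x": 0.05,"y": 0.015,"z": 0,"wx": 0,"wy": 0,"wz": 0,"grip": 1},{"x": 0.05,"y": 0.015,"z": 0,"wx": 0,"wy": 0,"wz": 0,"grip": 1},{"x": 0.05,"y": 0,"z": 0,"wx": 0,"wy": 0,"wz": 0,"grip": 1},{"x": 0.05,"y": 0,"z": 0,"wx": 0,"wy": 0,"wz": 0,"grip": 1},{"x": 0.05,"y": 0,"z": 0,"wx": 0,"wy": 0,"wz": 0,"grip": 1},{"x": 0.05,"y": 0,"z": 0,"wx": 0,"wy": 0,"wz": 0,"grip": 1},{"x": 0.05,"y": 0,"z": 0,"wx": 0,"wy": 0,"wz": 0,"grip": 1},{"x": 0.05,"y": 0,"z": 0,"wx": 0,"wy": 0,"wz": 0,"grip": 0.5},{"x": 0.05,"y": 0,"z": 0,"wx": 0,"wy": 0,"wz": 0,"grip": 0},{"x": 0.05,"y": -0.01,"z": 0,"wx": 0,"wy": 0,"wz": 0,"grip": 0},{"x": 0.05,"y": -0.015,"z": 0,"wx": 0,"wy": 0,"wz": 0,"grip": -0.2},{"x": 0.05,"y": -0.015,"z": 0,"wx": 0,"wy": 0,"wz": 0,"grip": -0.2},{"x": 0.048,"y": -0.0155,"z": 0,"wx": 0,"wy": 0,"wz": 0,"grip": -0.2},{"x": 0,"y": 0,"z": 0,"wx": 0,"wy": 0,"wz": 7.3,"grip": -0.2},{"x": 0,"y": 0,"z": 0,"wx": 0,"wy": 0,"wz": 7.3,"grip": -0.2},{"x": 0,"y": 0,"z": 0,"wx": 0,"wy": 0,"wz": 0,"grip": -0.2},{"x": 0,"y": 0,"z": 0,"wx": 0,"wy": 0,"wz": 0,"grip": -0.2}]'

```text
time: 31.32
tool_pos: [0.4005, 0.3723, 0.189]
tool_rot: [0.0, 0.791, 0.612, -0.001]
ft_force: [0.5, -0.3, -0.6]
opening: 0.4
finger_force: 0.0
```

Run:
```python
from h import *
o=monitor.get_obs();print(o['tool_pos'],o['tool_rot'],o['time'])
for p in((217,245),(212,252),(200,232)):print('blk',ray('scene',p,.05),ray('scene',p,0))
print(ray('top',(209,189),.05))
sc=snap('scene','scene7.png');im=snap('top','top7.png')
for c,i in(('top',im),('scene',sc)):
  for n in('jam_spoon','spoon_bowl','spice_red','spice_blue'):
    for r in landmark_of(c,n)[:1]: print(c,n,r['confidence'],ray(c,r['centre'],0))
b=cv2.resize(sc[170:350,180:340],(640,600)[0:2],interpolation=3)[:,:,::-1];cv2.imwrite('pics/c7.png',b)
```

```text
[0.40050699 0.37228874 0.18903603] [ 2.88524097e-05  7.90630988e-01  6.12292518e-01 -7.15008468e-04] 31.325
blk [0.53399998 0.30351323 0.05      ] [0.57703273 0.28601301 0.        ]
blk [0.52390849 0.32635503 0.05      ] [0.56627813 0.31035573 0.        ]
blk [0.60759219 0.30838689 0.05      ] [ 6.55460635e-01  2.91206911e-01 -1.11022302e-16]
[0.51713575 0.35321162 0.05      ]
top jam_spoon 0.54 [0.40442105 0.35485673 0.        ]
top spoon_bowl 0.58 [0.39888304 0.32386021 0.        ]
top spice_red 0.65 [0.40232693 0.2365854  0.        ]
top spice_blue 0.58 [0.3963776  0.17802113 0.        ]
scene jam_spoon 0.62 [3.98428142e-01 3.67911519e-01 1.11022302e-16]
scene spoon_bowl 0.55 [3.80153472e-01 3.13317215e-01 1.11022302e-16]
scene spice_red 0.65 [0.40216418 0.23376993 0.        ]
scene spice_blue 0.86 [0.39870597 0.18172619 0.        ]
```

View pics/c7.png

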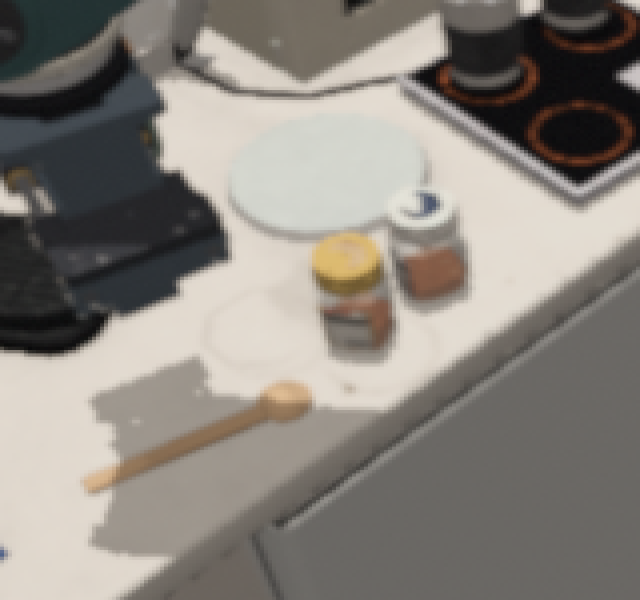

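Call:
arm_command --moves '[{"x": 0,"y": 0,"z": 0.05,"wx": 0,"wy": 0,"wz": 0,"grip": -0.2},{"x": 0,"y": 0,"z": 0.05,"wx": 0,"wy": 0,"wz": 0,"grip": -0.2},{"x": 0,"y": 0,"z": 0.04,"wx": 0,"wy": 0,"wz": 0,"grip": -0.2},{"x": 0,"y": 0,"z": 0.025,"wx": 0,"wy": 0,"wz": 0,"grip": -0.2},{"x": 0,"y": 0,"z": 0.015,"wx": 0,"wy": 0,"wz": 0,"grip": -0.2},{"x": 0,"y": 0,"z": 0,"wx": 0,"wy": 0,"wz": 0,"grip": -0.2},{"x": 0,"y": 0,"z": 0,"wx": 0,"wy": 0,"wz": 0,"grip": -0.2}]' --grip_force 20

```text
time: 32.7
tool_pos: [0.4014, 0.3732, 0.0109]
tool_rot: [-0.0, 0.791, 0.611, 0.001]
ft_force: [0.3, 0.8, 0.1]
opening: 0.397
finger_force: 0.0
```

Call:
arm_command --moves '[{"x": 0,"y": 0,"z": 0.005,"wx": 0,"wy": 0,"wz": 0,"grip": -0.2},{"x": 0,"y": 0,"z": 0.003,"wx": 0,"wy": 0,"wz": 0,"grip": -0.2},{"x": 0,"y": 0,"z": 0,"wx": 0,"wy": 0,"wz": 0,"grip": -1},{"x": 0,"y": 0,"z": 0,"wx": 0,"wy": 0,"wz": 0,"grip": -1},{"x": 0,"y": 0,"z": 0,"wx": 0,"wy": 0,"wz": 0,"grip": -1},{"x": 0,"y": 0,"z": 0,"wx": 0,"wy": 0,"wz": 0,"grip": -1},{"x": 0,"y": 0,"z": 0,"wx": 0,"wy": 0,"wz": 0,"grip": -1}]'

```text
time: 33.58
tool_pos: [0.4009, 0.3727, 0.002]
tool_rot: [-0.0, 0.791, 0.611, 0.0]
ft_force: [-0.5, -0.0, 1.4]
opening: 0.153
finger_force: 20.0
```

Call:
arm_command --moves '[{"x": 0,"y": 0,"z": -0.05,"wx": 0,"wy": 0,"wz": 0,"grip": -1},{"x": 0,"y": 0,"z": -0.06,"wx": 0,"wy": 0,"wz": 0,"grip": -1},{"x": 0,"y": 0,"z": -0.06,"wx": 0,"wy": 0,"wz": 0,"grip": -1},{"x": 0,"y": 0,"z": 0,"wx": 0,"wy": 0,"wz": -7.3,"grip": -1},{"x": 0,"y": 0,"z": 0,"wx": 0,"wy": 0,"wz": -7.3,"grip": -1},{"x": -0.05,"y": 0.02,"z": 0,"wx": 0,"wy": 0,"wz": 0,"grip": -1},{"x": -0.05,"y": 0.02,"z": 0,"wx": 0,"wy": 0,"wz": 0,"grip": -1},{"x": -0.05,"y": 0.01,"z": 0,"wx": 0,"wy": 0,"wz": 0,"grip": -1},{"x": -0.05,"y": 0,"z": 0,"wx": 0,"wy": 0,"wz": 0,"grip": -1},{"x": -0.05,"y": 0,"z": 0,"wx": 0,"wy": 0,"wz": 0,"grip": -1},{"x": -0.05,"y": 0,"z": 0,"wx": 0,"wy": 0,"wz": 0,"grip": -1},{"x": -0.05,"y": 0,"z": 0,"wx": 0,"wy": 0,"wz": 0,"grip": -1},{"x": -0.05,"y": 0,"z": 0,"wx": 0,"wy": 0,"wz": 0,"grip": -1},{"x": -0.05,"y": 0,"z": 0,"wx": 0,"wy": 0,"wz": 0,"grip": -1},{"x": -0.05,"y": 0,"z": 0,"wx": 0,"wy": 0,"wz": 0,"grip": -1}]'

```text
time: 35.45
tool_pos: [0.4502, -0.129, 0.1721]
tool_rot: [0.0, 0.707, 0.707, 0.0]
ft_force: [-0.8, 0.5, -0.3]
opening: 0.152
finger_force: 20.0
```

Call:
arm_command --moves '[{"x": -0.05,"y": 0,"z": 0,"wx": 0,"wy": 0,"wz": 0,"grip": -1},{"x": -0.05,"y": 0,"z": 0,"wx": 0,"wy": 0,"wz": 0,"grip": -1},{"x": -0.05,"y": 0,"z": 0,"wx": 0,"wy": 0,"wz": 0,"grip": -1},{"x": -0.05,"y": -0.01,"z": 0,"wx": 0,"wy": 0,"wz": 0,"grip": -1},{"x": -0.05,"y": -0.01,"z": 0,"wx": 0,"wy": 0,"wz": 0,"grip": -1},{"x": -0.024,"y": -0.009,"z": 0,"wx": 0,"wy": 0,"wz": 0,"grip": -1},{"x": 0,"y": 0,"z": 0,"wx": 0,"wy": 0,"wz": 0,"grip": -1},{"x": 0,"y": 0,"z": 0,"wx": 0,"wy": 0,"wz": 0,"grip": -1}]'

```text
time: 36.45
tool_pos: [0.4212, -0.4006, 0.1717]
tool_rot: [-0.0, 0.707, 0.707, 0.0]
ft_force: [0.4, -0.1, -0.5]
opening: 0.155
finger_force: 20.0
```

Run:
```python
from h import *
o=monitor.get_obs();print(o['tool_pos'],o['tool_rot'],o['time'],o['opening'])
im=snap('top','top8.png');c=cv2.resize(im[150:230,290:470],(720,320),interpolation=3)[:,:,::-1];cv2.imwrite('pics/c8.png',c)
```

```text
[ 0.42120352 -0.40060327  0.17171752] [-2.97384509e-04  7.07368239e-01  7.06845161e-01  6.75382440e-05] 36.45 0.15461015156650915
```

View pics/c8.png

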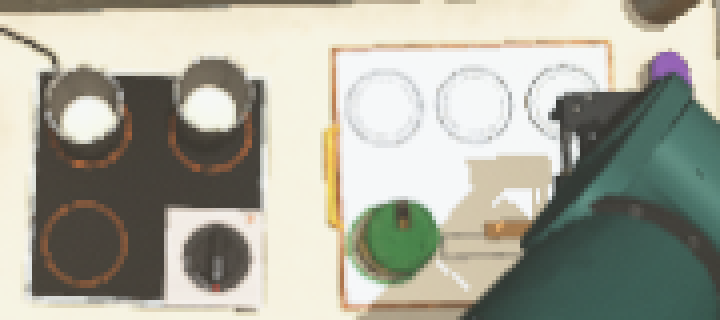

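Call:
arm_command --moves '[{"x": 0,"y": 0,"z": 0.05,"wx": 0,"wy": 0,"wz": 0,"grip": -1},{"x": 0,"y": 0,"z": 0.05,"wx": 0,"wy": 0,"wz": 0,"grip": -1},{"x": 0,"y": 0,"z": 0.035,"wx": 0,"wy": 0,"wz": 0,"grip": -1},{"x": 0,"y": 0,"z": 0.018,"wx": 0,"wy": 0,"wz": 0,"grip": -1},{"x": 0,"y": 0,"z": 0.008,"wx": 0,"wy": 0,"wz": 0,"grip": -1},{"x": 0,"y": 0,"z": 0.002,"wx": 0,"wy": 0,"wz": 0,"grip": -1},{"x": 0,"y": 0,"z": 0,"wx": 0,"wy": 0,"wz": 0,"grip": -1}]'

```text
time: 37.38
tool_pos: [0.4218, -0.4018, 0.0099]
tool_rot: [0.001, 0.707, 0.707, -0.0]
ft_force: [0.6, -1.0, 1.0]
opening: 0.149
finger_force: 20.0
```

Release (small opening), rise, then go with ψ=90 to the tumbler on ring_1.

Call:
arm_command --moves '[{"x": 0,"y": 0,"z": 0.002,"wx": 0,"wy": 0,"wz": 0,"grip": -1},{"x": 0,"y": 0,"z": 0,"wx": 0,"wy": 0,"wz": 0,"grip": -0.3},{"x": 0,"y": 0,"z": 0,"wx": 0,"wy": 0,"wz": 0,"grip": -0.2},{"x": 0,"y": 0,"z": 0,"wx": 0,"wy": 0,"wz": 0,"grip": -0.2},{"x": 0,"y": 0,"z": -0.03,"wx": 0,"wy": 0,"wz": 0,"grip": -0.2},{"x": 0,"y": 0,"z": -0.06,"wx": 0,"wy": 0,"wz": 0,"grip": 0.5},{"x": 0,"y": 0,"z": -0.06,"wx": 0,"wy": 0,"wz": 0,"grip": 1},{"x": 0,"y": 0,"z": -0.05,"wx": 0,"wy": 0,"wz": 0,"grip": 1},{"x": 0,"y": 0,"z": 0,"wx": 0,"wy": 0,"wz": -10,"grip": 1},{"x": 0,"y": 0,"z": 0,"wx": 0,"wy": 0,"wz": -10,"grip": 1},{"x": 0,"y": 0,"z": 0,"wx": 0,"wy": 0,"wz": -10,"grip": 1},{"x": 0,"y": 0,"z": 0,"wx": 0,"wy": 0,"wz": -10,"grip": 1},{"x": 0,"y": 0,"z": 0,"wx": 0,"wy": 0,"wz": -10,"grip": 1},{"x": 0,"y": 0,"z": 0,"wx": 0,"wy": 0,"wz": -10,"grip": 1},{"x": 0,"y": 0,"z": 0,"wx": 0,"wy": 0,"wz": -10,"grip": 1},{"x": 0,"y": 0,"z": 0,"wx": 0,"wy": 0,"wz": -10,"grip": 1},{"x": 0,"y": 0,"z": 0,"wx": 0,"wy": 0,"wz": -10,"grip": 1},{"x": 0,"y": 0,"z": 0,"wx": 0,"wy": 0,"wz": 0,"grip": 1}]'

```text
time: 39.62
tool_pos: [0.4212, -0.4013, 0.2069]
tool_rot: [-0.0, 0.001, 1.0, 0.0]
ft_force: [0.2, -0.0, -0.4]
opening: 1.0
finger_force: 0.0
```

Call:
arm_command --moves '[{"x": -0.02,"y": 0.047,"z": 0,"wx": 0,"wy": 0,"wz": 0,"grip": 1},{"x": -0.02,"y": 0.047,"z": 0,"wx": 0,"wy": 0,"wz": 0,"grip": 1},{"x": -0.02,"y": 0.047,"z": 0,"wx": 0,"wy": 0,"wz": 0,"grip": 1},{"x": -0.02,"y": 0.047,"z": 0,"wx": 0,"wy": 0,"wz": 0,"grip": 1},{"x": -0.02,"y": 0.047,"z": 0,"wx": 0,"wy": 0,"wz": 0,"grip": 1},{"x": -0.022,"y": 0.047,"z": 0,"wx": 0,"wy": 0,"wz": 0,"grip": 1},{"x": 0,"y": 0,"z": 0,"wx": 0,"wy": 0,"wz": 0,"grip": 1},{"x": 0,"y": 0,"z": 0,"wx": 0,"wy": 0,"wz": 0,"grip": 1}]'

```text
time: 40.62
tool_pos: [0.5433, -0.1195, 0.2068]
tool_rot: [-0.0, 0.001, 1.0, -0.0]
ft_force: [0.1, -0.0, -0.5]
opening: 0.999
finger_force: 0.0
```

Run:
```python
from h import *
o=monitor.get_obs();print(o['tool_pos'],o['tool_rot'],o['time'],o['opening'])
im=snap('top','top9.png')
O=ortho(im,'top',.35,.60,-.52,-.22,.005);cv2.imwrite('pics/c9.png',label(O,.60,-.22,.001,2.5))
s=.0005;P=ortho(im,'top',.36,.46,-.52,-.31,.011,s).astype(int)
m=((P[...,0]-P[...,2]>45)).astype(np.uint8);n,l,st,ce=cv2.connectedComponentsWithStats(m);k=1+np.argmax(st[1:,4]);print(st[k],.46-ce[k][1]*s,-.31-ce[k][0]*s)
O=ortho(im,'top',.35,.53,-.36,-.18,.089).astype(int)
m=((O[...,1]>O[...,0]*1.25)&(O[...,1]>O[...,2]*1.25)&(O[...,1]>60)).astype(np.uint8);n,l,st,ce=cv2.connectedComponentsWithStats(m);k=1+np.argmax(st[1:,4]);print(st[k],.53-ce[k][1]*.001,-.18-ce[k][0]*.001)
print([ (r['confidence'],proj('top',[.4162,-.1201,.069])) for r in spot_in('top','knob_grip')[:1]])
b=cv2.resize(im[195:225,325:365],(320,240),interpolation=3)[:,:,::-1];a=cv2.imread('pics/c9.png')[:540];a[300:540,432:752]=b if False else a[300:540,432:752];cv2.imwrite('pics/c9.png',a)
```

```text
[ 0.54325435 -0.11950141  0.20683888] [-1.44619579e-04  1.41643997e-03  9.99998986e-01 -2.46423369e-05] 40.625 0.998732702839666
[   35    40   301    73 10867] 0.4215641391368363 -0.4128022913407564
[  65   76   62   69 2709] 0.42250018456995203 -0.2743222591362126
[]
```

View pics/c9.png

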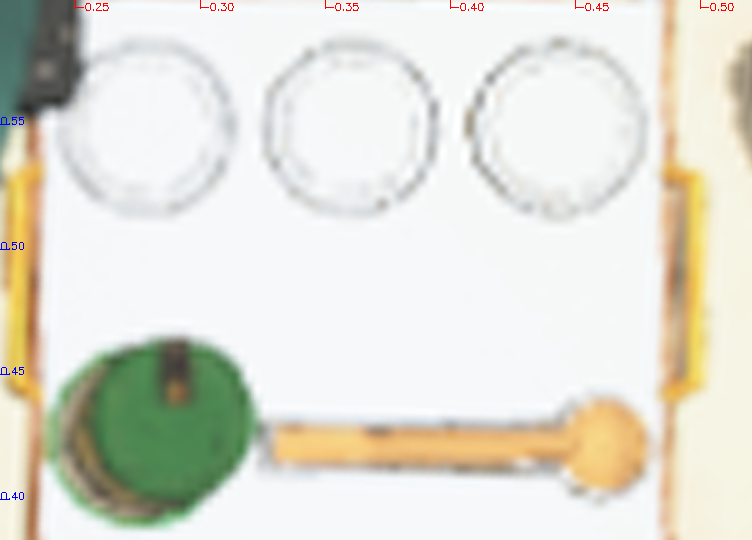

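Call:
arm_command --moves '[{"x": 0,"y": 0,"z": 0.04,"wx": 0,"wy": 0,"wz": 0,"grip": 1},{"x": 0,"y": 0,"z": 0.035,"wx": 0,"wy": 0,"wz": 0,"grip": 1},{"x": 0,"y": 0,"z": 0.02,"wx": 0,"wy": 0,"wz": 0,"grip": 1},{"x": 0,"y": 0,"z": 0.018,"wx": 0,"wy": 0,"wz": 0,"grip": 1},{"x": 0,"y": 0,"z": 0,"wx": 0,"wy": 0,"wz": 0,"grip": 1},{"x": 0,"y": 0,"z": 0,"wx": 0,"wy": 0,"wz": 0,"grip": -1},{"x": 0,"y": 0,"z": 0,"wx": 0,"wy": 0,"wz": 0,"grip": -1},{"x": 0,"y": 0,"z": 0,"wx": 0,"wy": 0,"wz": 0,"grip": -1},{"x": 0,"y": 0,"z": 0,"wx": 0,"wy": 0,"wz": 0,"grip": -1},{"x": 0,"y": 0,"z": 0,"wx": 0,"wy": 0,"wz": 0,"grip": -1},{"x": 0,"y": 0,"z": 0,"wx": 0,"wy": 0,"wz": 0,"grip": -1}]' --grip_force 35

```text
time: 42.1
tool_pos: [0.544, -0.1193, 0.0945]
tool_rot: [0.0, 0.0, 1.0, 0.0]
ft_force: [-0.1, 2.5, 6.3]
opening: 0.68
finger_force: 35.0
```

Call:
arm_command --moves '[{"x": 0,"y": 0,"z": -0.04,"wx": 0,"wy": 0,"wz": 0,"grip": -1},{"x": 0,"y": 0,"z": -0.04,"wx": 0,"wy": 0,"wz": 0,"grip": -1},{"x": -0.001,"y": -0.054,"z": 0,"wx": 0,"wy": 0,"wz": 0,"grip": -1},{"x": -0.001,"y": -0.054,"z": 0,"wx": 0,"wy": 0,"wz": 0,"grip": -1},{"x": -0.001,"y": -0.054,"z": 0,"wx": 0,"wy": 0,"wz": 0,"grip": -1},{"x": -0.001,"y": -0.054,"z": 0,"wx": 0,"wy": 0,"wz": 0,"grip": -1},{"x": -0.001,"y": -0.054,"z": 0,"wx": 0,"wy": 0,"wz": 0,"grip": -1},{"x": -0.0005,"y": -0.054,"z": 0,"wx": 0,"wy": 0,"wz": 0,"grip": -1},{"x": 0,"y": 0,"z": 0,"wx": 0,"wy": 0,"wz": 0,"grip": -1},{"x": 0,"y": 0,"z": 0,"wx": 0,"wy": 0,"wz": 0,"grip": -1}]'

```text
time: 43.35
tool_pos: [0.5482, -0.443, 0.1733]
tool_rot: [-0.0, 0.001, 1.0, 0.0]
ft_force: [-0.2, 0.0, -2.2]
opening: 0.679
finger_force: 35.0
```

Call:
arm_command --moves '[{"x": -0.001,"y": 0,"z": 0.04,"wx": 0,"wy": 0,"wz": 0,"grip": -1},{"x": 0,"y": 0,"z": 0.04,"wx": 0,"wy": 0,"wz": 0,"grip": -1},{"x": 0,"y": 0,"z": 0.012,"wx": 0,"wy": 0,"wz": 0,"grip": -1},{"x": 0,"y": 0,"z": 0.006,"wx": 0,"wy": 0,"wz": 0,"grip": -1},{"x": 0,"y": 0,"z": 0,"wx": 0,"wy": 0,"wz": 0,"grip": -1}]'

```text
time: 43.98
tool_pos: [0.5503, -0.4435, 0.077]
tool_rot: [0.0, 0.0, 1.0, -0.0]
ft_force: [0.5, 0.6, -1.6]
opening: 0.683
finger_force: 35.0
```

Call:
arm_command --moves '[{"x": 0,"y": 0,"z": 0.003,"wx": 0,"wy": 0,"wz": 0,"grip": -1},{"x": 0,"y": 0,"z": 0.0005,"wx": 0,"wy": 0,"wz": 0,"grip": -1},{"x": 0,"y": 0,"z": 0,"wx": 0,"wy": 0,"wz": 0,"grip": 1},{"x": 0,"y": 0,"z": 0,"wx": 0,"wy": 0,"wz": 0,"grip": 1},{"x": 0,"y": 0,"z": 0,"wx": 0,"wy": 0,"wz": 0,"grip": 1},{"x": 0,"y": 0,"z": 0,"wx": 0,"wy": 0,"wz": 0,"grip": 1},{"x": 0,"y": 0,"z": -0.04,"wx": 0,"wy": 0,"wz": 0,"grip": 1},{"x": 0,"y": 0,"z": -0.04,"wx": 0,"wy": 0,"wz": 0,"grip": 1},{"x": 0,"y": 0,"z": -0.04,"wx": 0,"wy": 0,"wz": 0,"grip": 1},{"x": 0.001,"y": 0.054,"z": 0,"wx": 0,"wy": 0,"wz": 0,"grip": 1},{"x": 0.001,"y": 0.054,"z": 0,"wx": 0,"wy": 0,"wz": 0,"grip": 1},{"x": 0.001,"y": 0.054,"z": 0,"wx": 0,"wy": 0,"wz": 0,"grip": 1},{"x": 0.001,"y": 0.054,"z": 0,"wx": 0,"wy": 0,"wz": 0,"grip": 1},{"x": 0.001,"y": 0.054,"z": 0,"wx": 0,"wy": 0,"wz": 0,"grip": 1},{"x": 0.002,"y": 0.054,"z": 0,"wx": 0,"wy": 0,"wz": 0,"grip": 1},{"x": 0.002,"y": 0.054,"z": 0,"wx": 0,"wy": 0,"wz": 0,"grip": 1},{"x": 0.002,"y": 0.053,"z": 0,"wx": 0,"wy": 0,"wz": 0,"grip": 1},{"x": 0,"y": 0,"z": 0,"wx": 0,"wy": 0,"wz": 0,"grip": 1},{"x": 0,"y": 0,"z": 0,"wx": 0,"wy": 0,"wz": 0,"grip": 1}]'

```text
time: 46.35
tool_pos: [0.5391, -0.0126, 0.1925]
tool_rot: [0.0, 0.0, 1.0, -0.0]
ft_force: [0.5, -0.1, -0.2]
opening: 1.002
finger_force: 0.0
```

Down to z ≈ 0.0945 and grip.

Call:
arm_command --moves '[{"x": 0,"y": 0,"z": 0.035,"wx": 0,"wy": 0,"wz": 0,"grip": 1},{"x": 0,"y": 0,"z": 0.025,"wx": 0,"wy": 0,"wz": 0,"grip": 1},{"x": 0,"y": 0,"z": 0.02,"wx": 0,"wy": 0,"wz": 0,"grip": 1},{"x": 0,"y": 0,"z": 0.018,"wx": 0,"wy": 0,"wz": 0,"grip": 1},{"x": 0,"y": 0,"z": 0,"wx": 0,"wy": 0,"wz": 0,"grip": 1},{"x": 0,"y": 0,"z": 0,"wx": 0,"wy": 0,"wz": 0,"grip": -1},{"x": 0,"y": 0,"z": 0,"wx": 0,"wy": 0,"wz": 0,"grip": -1},{"x": 0,"y": 0,"z": 0,"wx": 0,"wy": 0,"wz": 0,"grip": -1},{"x": 0,"y": 0,"z": 0,"wx": 0,"wy": 0,"wz": 0,"grip": -1},{"x": 0,"y": 0,"z": 0,"wx": 0,"wy": 0,"wz": 0,"grip": -1},{"x": 0,"y": 0,"z": 0,"wx": 0,"wy": 0,"wz": 0,"grip": -1}]' --grip_force 35

```text
time: 47.72
tool_pos: [0.5395, -0.0123, 0.0949]
tool_rot: [0.0, 0.0, 1.0, 0.0]
ft_force: [-0.9, 2.2, 6.2]
opening: 0.682
finger_force: 35.0
```

Call:
arm_command --moves '[{"x": 0,"y": 0,"z": -0.04,"wx": 0,"wy": 0,"wz": 0,"grip": -1},{"x": 0,"y": 0,"z": -0.04,"wx": 0,"wy": 0,"wz": 0,"grip": -1},{"x": -0.002,"y": -0.053,"z": 0,"wx": 0,"wy": 0,"wz": 0,"grip": -1},{"x": -0.002,"y": -0.053,"z": 0,"wx": 0,"wy": 0,"wz": 0,"grip": -1},{"x": -0.002,"y": -0.053,"z": 0,"wx": 0,"wy": 0,"wz": 0,"grip": -1},{"x": -0.002,"y": -0.053,"z": 0,"wx": 0,"wy": 0,"wz": 0,"grip": -1},{"x": -0.002,"y": -0.054,"z": 0,"wx": 0,"wy": 0,"wz": 0,"grip": -1},{"x": 0,"y": 0,"z": 0,"wx": 0,"wy": 0,"wz": 0,"grip": -1},{"x": 0,"y": 0,"z": 0,"wx": 0,"wy": 0,"wz": 0,"grip": -1}]'

```text
time: 48.85
tool_pos: [0.5483, -0.2781, 0.174]
tool_rot: [-0.0, 0.001, 1.0, 0.0]
ft_force: [0.3, 0.2, -1.6]
opening: 0.681
finger_force: 35.0
```

Call:
arm_command --moves '[{"x": 0,"y": 0,"z": 0.04,"wx": 0,"wy": 0,"wz": 0,"grip": -1},{"x": 0,"y": 0,"z": 0.04,"wx": 0,"wy": 0,"wz": 0,"grip": -1},{"x": 0,"y": 0,"z": 0.012,"wx": 0,"wy": 0,"wz": 0,"grip": -1},{"x": 0,"y": 0,"z": 0.006,"wx": 0,"wy": 0,"wz": 0,"grip": -1},{"x": 0,"y": 0,"z": 0,"wx": 0,"wy": 0,"wz": 0,"grip": -1}]'

```text
time: 49.48
tool_pos: [0.5494, -0.2784, 0.0773]
tool_rot: [0.0, 0.0, 1.0, -0.0]
ft_force: [0.3, -0.2, -2.3]
opening: 0.683
finger_force: 35.0
```

Release, rise, and move clear of the tray leftwards to look.

Call:
arm_command --moves '[{"x": 0,"y": 0,"z": 0.003,"wx": 0,"wy": 0,"wz": 0,"grip": -1},{"x": 0,"y": 0,"z": 0.0005,"wx": 0,"wy": 0,"wz": 0,"grip": -1},{"x": 0,"y": 0,"z": 0,"wx": 0,"wy": 0,"wz": 0,"grip": 1},{"x": 0,"y": 0,"z": 0,"wx": 0,"wy": 0,"wz": 0,"grip": 1},{"x": 0,"y": 0,"z": 0,"wx": 0,"wy": 0,"wz": 0,"grip": 1},{"x": 0,"y": 0,"z": 0,"wx": 0,"wy": 0,"wz": 0,"grip": 1},{"x": 0,"y": 0,"z": -0.04,"wx": 0,"wy": 0,"wz": 0,"grip": 1},{"x": 0,"y": 0,"z": -0.04,"wx": 0,"wy": 0,"wz": 0,"grip": 1},{"x": 0,"y": 0,"z": -0.04,"wx": 0,"wy": 0,"wz": 0,"grip": 1},{"x": 0.01,"y": 0.05,"z": 0,"wx": 0,"wy": 0,"wz": 0,"grip": 1},{"x": 0.01,"y": 0.05,"z": 0,"wx": 0,"wy": 0,"wz": 0,"grip": 1},{"x": 0.01,"y": 0.05,"z": 0,"wx": 0,"wy": 0,"wz": 0,"grip": 1},{"x": 0.01,"y": 0.05,"z": 0,"wx": 0,"wy": 0,"wz": 0,"grip": 1},{"x": 0.01,"y": 0.05,"z": 0,"wx": 0,"wy": 0,"wz": 0,"grip": 1},{"x": 0,"y": 0.05,"z": 0,"wx": 0,"wy": 0,"wz": 0,"grip": 1},{"x": 0,"y": 0.05,"z": 0,"wx": 0,"wy": 0,"wz": 0,"grip": 1},{"x": 0,"y": 0,"z": 0,"wx": 0,"wy": 0,"wz": 0,"grip": 1}]'

```text
time: 51.6
tool_pos: [0.4989, 0.074, 0.1931]
tool_rot: [0.0, -0.001, 1.0, 0.0]
ft_force: [0.7, -0.3, -0.5]
opening: 0.997
finger_force: 0.0
```

Run:
```python
from h import *
o=monitor.get_obs();print(o['tool_pos'],o['time'])
im=snap('top','top10.png')
for r in landmark_of('top','tumbler_a')[:3]: print(r['confidence'],ray('top',r['centre'],.005))
# draw expected rim/base circles for tumblers on spots, spoon mid/bowl, jam lid
O=cv2.resize(im[145:235,325:465],None,fx=5,fy=5,interpolation=3)[:,:,::-1].copy()
def circ(x,y,z,r,col):
    p=np.array([(proj('top',[x+r*np.cos(a),y+r*np.sin(a),z])-[325,145]+.5)*5 for a in np.linspace(0,6.283,60)],np.int32);cv2.polylines(O,[p],True,col,1)
for y in(-.2784,-.443): circ(.5493,y,.117,.032,(0,0,255));circ(.5493,y,.005,.035,(255,0,0))
circ(.4256,-.2754,.089,.0315,(0,0,255));circ(.4216,-.4024-.057,.005,.018,(255,0,0))
cv2.imwrite('pics/c10.png',O)
```

```text
[0.4989321  0.07400258 0.19305132] 51.6
0.77 [ 0.55238225 -0.2724138   0.005     ]
0.65 [ 0.55024519 -0.44283244  0.005     ]
```

View pics/c10.png

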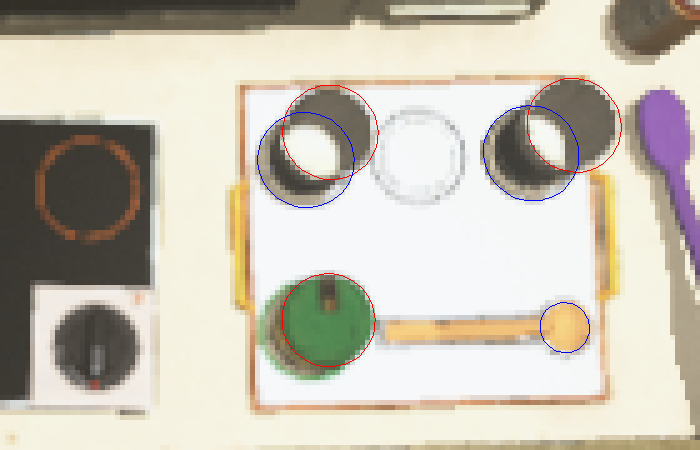

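```bash
python3 -c "
from workcell import bot
print(bot.sign_off())"
```

```text
the job is handed in; nothing more can be done
None
```

The job is handed in at about 52 s of the 210 s. The two tumblers present were warmed until the timer was back at zero and stand on the left and right grey outlines. The jam jar is on the green ring, and the spoon is on its outline with the bowl to the right. The last top picture shows the tumblers, jar and spoon in place and the knob at zero; I did not re-measure the spice jars at the end, and the sign-off returned no verdict.

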